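Load the reference cells and set the photometer's attenuator lever

TASK

Check the photometer with its two reference cells: stand the square cell and the round cell upright in their matching nests on the sloping face, each fully down. Only then swing the black attenuator lever until it lines up with the thin dark-steel set-pointer on the scale, and let go. Do not shift the pointer, and leave the glassware and bottles around it standing where they are.

Things in the scene. Friction and masses are not known exactly. Their poses are not given: they have to be found in the camera images.
- meter: The photometer, a beige wedge-shaped instrument fixed to the bench, 210 deep (its x) by 380 wide (its y). Its top is a flat face sloping up at 28 degrees away from its front: 30 high at the front edge, 142 at the back. Origin at the centre of its underside on the bench; x points to its back, y to its left side as seen from the front, z up.
- square_cell: Loose square reference cell: aluminium block 36 x 36, 42 high, with a black round cap (24 diameter, 3 high) on top, 120 g. Origin at the centre of its underside; z up through the cap; x and y square to its sides.
- round_cell: Loose round reference cell: aluminium cylinder 44 in diameter, 42 high, with a black round cap (24 diameter, 3 high) on top, 120 g. Origin at the centre of its underside; z along its axis, up through the cap.
- nest_square (a point): Square nest, 40 x 40 and 12 deep, in the grey nest block (165 up the slope x 90 wide, 14 thick) on the right half of the sloping face; it is the lower of the two nests. The point is the centre of the nest's floor, 2 above the face. x points up the slope, y to the left along the face, z square out of the sloping face; the nest's sides are parallel to x and y.
- nest_round (a point): Round nest, 48 in diameter and 12 deep, in the same grey block, 84 up the slope from the square nest. The point is the centre of its floor, 2 above the face; axes as for nest_square.
- lever_hinge (a point): Centre of the lever's and pointer's common hinge, on the surface of the left half of the sloping face. The hinge axis is z, square out of the face; x points straight up the slope, y to the left.
- lever_knob (a point): Grip point on the lever: a black round upright knob 18 in diameter at the end of a flat black arm, 85 from the hinge axis. The knob stands square to the face from 16 to 58 above it; the point is on its axis, 38 above the face. x points from the hinge outward along the arm, z square out of the face.
- lever (a joint): Angle of the lever about the hinge in rad: 0 points straight up the slope, positive to the left (counter-clockwise looking down on the face). Range -0.95 to 0.95. Friction holds it where it is left; about 1 to 2 N at the knob moves it.
- pointer_tip (a point): The set-pointer: a thin dark-steel strip from the same hinge under the lever, ending in a steel flag 20 long, 5 wide, 13 high above the face. The point is the middle of the flag, 108 from the hinge axis and 8 above the face. x points from the hinge outward.
- pointer (a joint): Angle of the set-pointer in rad, same zero and sense as the lever. It is stiff and must stay as it is.
- flask: Bystander: conical glass flask, 72 diameter, 104 high. Origin under its centre.
- beaker: Bystander: glass beaker, 72 diameter, 90 high. Origin under its centre.
- jar: Bystander: amber glass jar, 60 diameter, 75 high. Origin under its centre.
- dish: Bystander: shallow white dish, 80 diameter, 18 high. Origin under its centre.
- reagent: Bystander: white plastic bottle, 56 diameter, 130 high. Origin under its centre.
Not all that is in view belongs to the job. Leave any green or orange look-alike of the round_cell alone.

How it is judged:
By the outcome, as a careful person would: the job done as asked, in the order asked, and still so for the second after the job is handed in, with the robot touching nothing.
It also fails if it takes over 72 s, if anything falls off the work surface, if the arm or the gripper's body presses on something with over 40 N, if the wrist force passes 120 N, or if a joint passes its speed limit or range.

ROBOT

A 7-joint arm with a two-finger parallel gripper is mounted at the origin on the work surface. World frame = base frame: x ahead of the robot, y to its left, z up, the work surface at z = 0. Lengths are in mm, angles in rad, forces in N, time in s.
With the tool pointing down it reaches from about 400 to 875 mm from the base axis. Payload 4.4 kg.
Tool frame: the origin (TCP) lies on the front face of the gripper's body, between the roots of the fingers; the fingertips stand 73 mm ahead of it and the grasp point (between the pads) lies 54 mm ahead of it; z points along the fingers, y is the line along which they close (so a half turn about z gives the same grasp; the last joint's range is limited). The gripper opens to 85 mm and grips with 20 to 120 N. Pads are 22 mm wide; open, the fingers measure 114 mm over their backs; the gripper's body (76 mm by 85 mm) begins 54 mm behind the grasp point. The pads swing forward as they close: fully open they stand 13 mm farther back than shut.
Start: joints at [1.213, 0.628, 0.038, 1.517, -0.027, 0.996, -0.02], TCP at [187.015, -622.529, 303.913] pointing down, gripper open.
Joint ranges: [-3.06, 3.06], [-0.37, 2.12], [-1.25, 1.32], [0.18, 2.47], [-1.1, 4.24], [0.23, 1.98], [-2.94, 2.94]. Speed limits (rad/s): [2.57, 2.57, 3.14, 3.14, 3.14, 3.14, 3.14].

INTERFACE

Orientations are given as [roll, pitch, yaw] about the fixed x, y, z axes, in that order (R = Rz(yaw) Ry(pitch) Rx(roll)).
In Python, from cell import ctrl gives the robot as it stands.
- The arm moves only by the tool step_arm, never from a script. Its argument "series" is a list of rows, each a list of 3 entries, a list of its own where there are three numbers: the turn, a rotation vector about the tool's x, y, z each as a share of pi rad, from -1 to 1, then the shift along the tool's x, y, z each as a share of 25 cm, from -1 to 1, then the closure, from -1 (fully open) to 1 (shut). In form: [[[rx, ry, rz], [dx, dy, dz], grip], ...]. A call has exactly 8 rows; each row is the pose to reach, as a shift and turn from the pose commanded when the call began, along the tool's axes at that moment, turning the shorter way round; what a row does not reach only later rows make up. A row lasts 1/10 s, in which the tool goes at most 50 mm and 8.59 degrees, less where a joint would pass 70% of its speed; a pose out of reach is approached as far as the arm can. A call with a number of a shift or a turn outside -1 to 1 is refused whole. A call with a gripper value outside its range is refused whole. The fingers move at their own pace and stop on an object; "force" is the grip in N (left out, the last holds). Time passes only in rows, so rows that repeat a pose let the fingers close, or fill a call up. It gives the time, the measured TCP pose, the force, the opening and the grip force at its end, in the units of the state.
- ctrl.sense(): the state, without advancing time (a new reading comes with each control period).
- ctrl.camera(name): name is "side" or "top"; returns a dict with "pixels" (384x512x3 uint8, red, green, blue), "camera_matrix" (3x3 intrinsics, pixels), "extrinsics" (4x4, takes a point from camera to world coordinates). Camera axes: x right, y down, z forward; pixel columns grow to the right and rows downward; lengths in mm; the calibration is good to about 2 mm. A picture is of the moment at which its call begins. There is no depth.
- ctrl.close_job(): hands the job in; it is judged then, once.
Trained networks look in the newest picture that a camera, given by its name, has taken for a name from the list of things; names that differ only in an ending like _2 or _b are one class to them, and where a whole thing is asked for, a point or a joint stands for the part that bears it (a point fixed in the world has none). Each returns a list of dicts, best first, with "conf" (0 to 1); they miss things now and then, are a little off and sometimes report something else, mostly with a low value. They report only what shows in the picture. A call takes as long as a camera call. They do not tell look-alikes from the thing itself.
- ctrl.look_for(target, camera): "bbox" ([left, top, right, bottom] in pixels, round what is visible of it).
- ctrl.regions_of(target, camera): "pixels" (384x512 bool, what is visible of it) and "bbox" ([left, top, right, bottom] in pixels, round what is visible of it).
- ctrl.landmark_of(target, camera): "point" ([column, row] in pixels: a listed point, or the origin of a listed thing).
The state is a dict: "t": time; "joint_positions": joint angles; "joint_vel": joint speeds; "joint_torque": joint torques, N m; "tool_pos": TCP position; "ee_rot": TCP orientation; "contact_force": force on the tool from outside, world axes, zero at the start; "ft_torque": the same for the moment, N m; "finger_gap": finger opening in mm; "finger_force": force on a finger pad.
Only numpy, scipy, OpenCV 4.12 (cv2) and the standard library are available. Lean on these libraries where they do the work, as an engineer would, in place of code of your own. Each camera call takes 0.05 s, during which the arm holds its last target. There are 200 camera calls.

## Working session

There is one attempt and no reset: what is moved stays moved. The work goes in short steps, Python scripts to look and compute and a tool call to move; the robot and the scene stay as the last step left them, time stands still between calls to the robot, and variables do not carry over. Pictures are saved under pics/ and viewed, at most 10 in all, crops included, and the job is handed in when it is done.

Besides the shell and the picture viewer there is one more tool, called after "Request:" as name([rows], argument=value, ...), one row to a line, values as JSON. step_arm: Moves the arm, as the interface text tells. Its arguments: {"type":"object","properties":{"series":{"type":"array"},"force":{"type":"number"}},"required":["series"]}

```bash
ls; mkdir -p pics; cat > h.py <<'E'
import numpy as np, cv2
from cell import ctrl
from scipy.spatial.transform import Rotation as R
def shot(n,f=None):
    c=ctrl.camera(n)
    if f: cv2.imwrite(f,c["pixels"][:,:,::-1])
    return c
def proj(c,P):
    T=np.linalg.inv(c["extrinsics"]);p=T[:3,:3]@np.asarray(P,float)+T[:3,3];q=c["camera_matrix"]@p
    return q[:2]/q[2]
def ray(c,uv):
    d=np.linalg.inv(c["camera_matrix"])@[uv[0],uv[1],1];E=c["extrinsics"]
    d=E[:3,:3]@d;return E[:3,3],d/np.linalg.norm(d)
def tri(cs,uvs):
    A=0;b=0
    rs=[ray(c,u) for c,u in zip(cs,uvs)]
    for o,d in rs:
        M=np.eye(3)-np.outer(d,d);A=A+M;b=b+M@o
    X=np.linalg.solve(A,b)
    return X,[np.linalg.norm((np.eye(3)-np.outer(d,d))@(X-o)) for o,d in rs]
E
python3 - <<'E'
from h import *
np.set_printoptions(precision=1,suppress=True)
import pickle
C={n:shot(n,f"pics/{n}0.png") for n in("side","top")}
pickle.dump(C,open("c0.pkl","wb"))
for n in C: print(n,C[n]["camera_matrix"].tolist(),C[n]["extrinsics"])
L={}
for t in "meter square_cell round_cell nest_square nest_round lever_hinge lever_knob pointer_tip flask beaker jar dish reagent".split():
    for n in C:
        L[t,n]=ctrl.landmark_of(t,n)
        print(t,n,[(np.round(d["point"],1).tolist(),round(d["conf"],2)) for d in L[t,n][:4]])
    if L[t,"side"] and L[t,"top"]:
        print("   ",*tri([C["side"],C["top"]],[L[t,"side"][0]["point"],L[t,"top"][0]["point"]]))
s=ctrl.sense();print({k:np.round(v,3) for k,v in s.items()})
E
```

```text
pics
side [[366.2784677748894, 0.0, 252.6497542758787], [0.0, 366.2784677748894, 190.26987076189351], [0.0, 0.0, 1.0]] [[  -0.8   -0.4    0.3   71.9]
 [  -0.5    0.6   -0.6  682.9]
 [   0.    -0.7   -0.7 1000.6]
 [   0.     0.     0.     1. ]]
top [[451.1936872137387, 0.0, 255.5526348435659], [0.0, 451.1936872137387, 198.14914350500604], [0.0, 0.0, 1.0]] [[  -0.    -1.     0.2  220.5]
 [  -1.     0.    -0.     3.1]
 [  -0.    -0.2   -1.  1405. ]
 [   0.     0.     0.     1. ]]
meter side [([207.2, 199.8], 0.62)]
meter top [([385.6, 156.2], 0.23)]
    [1041.9 -620.8 -882.7] [np.float64(144.18305761640468), np.float64(144.18305761640502)]
square_cell side [([123.7, 282.3], 0.68), ([318.3, 164.2], 0.55)]
square_cell top [([366.4, 241.0], 0.69), ([245.9, 165.5], 0.2)]
    [294.5 219.7 707.8] [np.float64(377.44030640042297), np.float64(377.4403064004231)]
round_cell side [([253.8, 299.8], 0.83), ([208.6, 270.9], 0.7), ([240.3, 277.7], 0.68), ([225.3, 306.9], 0.56)]
round_cell top [([147.6, 258.4], 0.64), ([177.1, 249.3], 0.58), ([171.7, 218.1], 0.52), ([166.5, 275.4], 0.45)]
    [319.3 31
[... 1437 characters left out ...]
 669.6 -436.7  -10.7] [np.float64(6.421641375217113), np.float64(6.421641375217353)]
reagent side [([124.2, 282.0], 0.57)]
reagent top [([124.1, 167.2], 0.87)]
    [666.8 423.4 -13.3] [np.float64(5.302811959011314), np.float64(5.302811959011414)]
{'t': np.float64(1.4), 'joint_positions': array([ 1.2,  0.6,  0. ,  1.5, -0. ,  1. , -0. ]), 'joint_vel': array([ 0., -0.,  0.,  0.,  0., -0., -0.]), 'joint_torque': array([ -0. , -56.3,   1.2, -19.4,   0. ,   0. ,  -0. ]), 'tool_pos': array([ 187. , -622.5,  303.9]), 'ee_rot': array([-3.1, -0. ,  0.3]), 'contact_force': array([ 0.4,  0.4, -0.3]), 'ft_torque': array([-0., -0.,  0.]), 'finger_force': np.float64(0.0), 'finger_gap': np.float64(85.128)}
```

View pictures.

```bash
python3 -c "
import cv2
for n in('side','top'):
    cv2.imwrite(f'pics/{n}0b.png',cv2.resize(cv2.imread(f'pics/{n}0.png'),(800,600),interpolation=cv2.INTER_CUBIC))"
```

```text
(no output)
```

View pics/side0b.png

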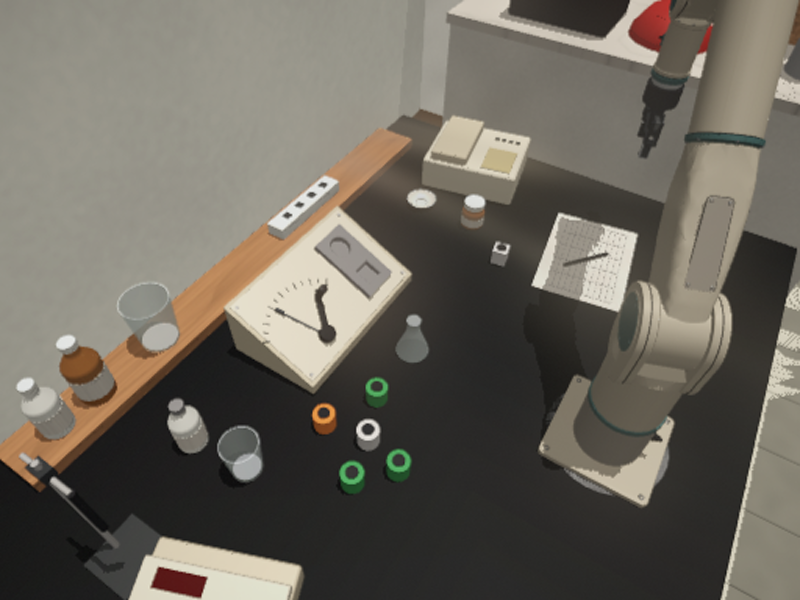

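View pics/top0b.png

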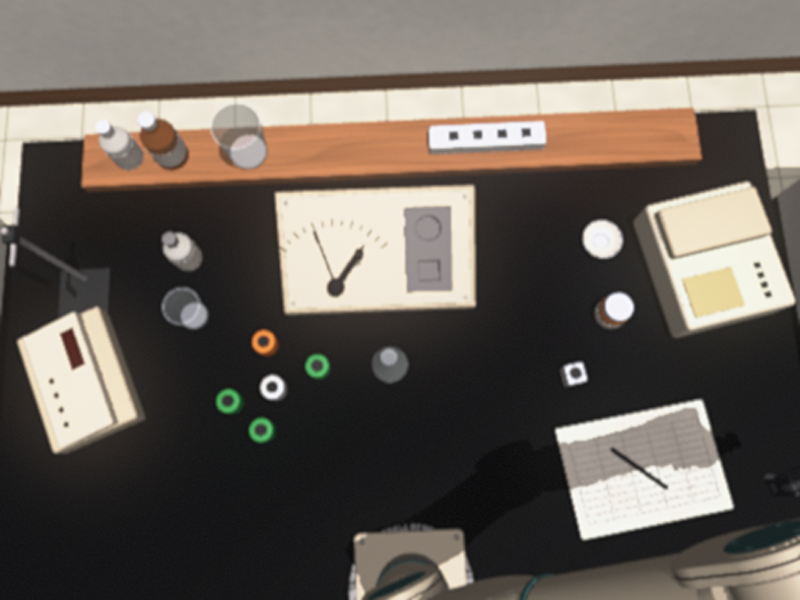

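I take the silver round cell at top (174,248) / side (236,278). Its look-alikes in the top view are orange (169,218) and green (203,234), (146,257) and (167,275). The square cell is at top (367,239) / side (320,162). Next I fit the geometric models to the image edges with sub-pixel accuracy.

```bash
cat > fit.py <<'E'
from h import *
import pickle
from scipy.optimize import least_squares
from scipy.ndimage import map_coordinates
np.set_printoptions(precision=2,suppress=True)
S,K=np.sin(np.radians(28)),np.cos(np.radians(28))
def meterpt(p,uvw):  # p=x,y,yaw; u up slope from face centre, v left, w out of face
    uvw=np.atleast_2d(uvw);u,v,w=uvw.T
    loc=np.stack([u*K-w*S,v,(30+105*S/K)+u*S+w*K],1)
    c,s=np.cos(p[2]),np.sin(p[2])
    return loc@np.array([[c,-s,0],[s,c,0],[0,0,1]]).T+[p[0],p[1],0]
def projN(c,P):
    T=np.linalg.inv(c["extrinsics"]);q=(P@T[:3,:3].T+T[:3,3])@c["camera_matrix"].T
    return q[:,:2]/q[:,2:]
def gray(c): return cv2.GaussianBlur(c["pixels"].max(axis=2).astype(np.float32),(0,0),0.7)
def edges(g,P2,rad):  # P2 polyline points; finds strongest edge along normals -> signed offset and normal
    t=np.gradient(P2,axis=0);t/=np.linalg.norm(t,axis=1,keepdims=True)+1e-9
    n=np.stack([-t[:,1],t[:,0]],1);s=np.arange(-rad-.5,rad+.51,.25)
    X=P2[:,None]+n[:,None]*s[None,:,None]
    v=map_coordinates(g,[X[...,1],X[...,0]],order=1,mode='nearest')
    d=np.abs(v[:,2:]-v[:,:-2]);sc=s[1:-1]
    i=d.argmax(1);off=[]
    for k in range(len(i)):
        w=slice(max(0,i[k]-3),i[k]+4);off.append((d[k,w]*sc[w]).sum()/(d[k,w].sum()+1e-9))
    return np.array(off),n,d.max(1)
def fit(cs,curves,p0,rads=(5,3,2,1.5),minc=8):
    "curves: function p-> list of (N,3) polylines"
    p=np.array(p0,float);gs=[gray(c) for c in cs]
    for r in rads:
      for _ in range(3):
        T=[]
        for c,g in zip(cs,gs):
            for j,P in enumerate(curves(p)):
                P2=projN(c,P);o,n,m=edges(g,P2,r);ok=m>minc
                ok[[0,-1]]=False
                T.append((c,j,P2+o[:,None]*n,n,ok))
        def res(q):
            Cs=curves(q);return np.concatenate([(((projN(c,Cs[j])-t)*n).sum(1))[ok] for c,j,t,n,ok in T])
        s=least_squares(res,p,loss='soft_l1',f_scale=.3,x_scale='jac');p=s.x
    return p,np.sqrt(np.mean(np.clip(res(p),-1,1)**2)),[np.median(((projN(c,curves(p)[j])-t)*n).sum(1)[ok]) if ok.any() else None for c,j,t,n,ok in T]
def line(a,b,n=40): return np.linspace(a,b,n)[2:-2]
def circ(r,n=60):
    a=np.linspace(0,2*np.pi,n);return np.stack([r*np.cos(a),r*np.sin(a)],1)
E
cat > m.py <<'E'
from fit import *
C=pickle.load(open("c0.pkl","rb"));cs=[C["top"],C["side"]]
H=105/K
cor=np.array([[H,190,0],[H,-190,0],[-H,-190,0],[-H,190,0]])
t=np.array([[277,193],[474,186],[475,304],[286,313]])*.64
p0=least_squares(lambda p:(projN(cs[0],meterpt(p,cor))-t).ravel(),[640,40,0.]).x
print("init",p0)
face=lambda p:[meterpt(p,line(cor[i],cor[(i+1)%4])) for i in range(4)]
for cc in (cs,cs[:1],cs[1:]):
    p,r,m=fit(cc,face,p0);print("meter",p,p[2],r,np.array(m,float))
p,r,m=fit(cs,face,p0)
def blk(q):
    u,v=q;c=np.array([[u+82.5,v+45,14],[u+82.5,v-45,14],[u-82.5,v-45,14],[u-82.5,v+45,14]])
    return [meterpt(p,line(c[i],c[(i+1)%4])) for i in range(4)]
def sq(q):
    u,v=q;c=np.array([[u+20,v+20,14],[u+20,v-20,14],[u-20,v-20,14],[u-20,v+20,14]])
    return [meterpt(p,line(c[i],c[(i+1)%4])) for i in range(4)]
def rd(q): a=circ(24)+q; return [meterpt(p,np.c_[a,np.full(len(a),14)])]
for nm,f,q0 in(("block",blk,(0,-100)),("sq",sq,(-42,-100)),("rd",rd,(42,-100))):
    for cc in (cs,cs[:1],cs[1:]):
        q,r,m=fit(cc,f,q0,minc=4);print(nm,q,r,np.array(m,float))
for nm,xy in(("square",0),("round",0)):
    pts={"square":((367,239),(320,162)),"round":((174,248),(236,278))}[nm]
    X,e=tri(cs,pts);print(nm,X,e)
    def cell(q,nm=nm):
        c,s=np.cos(q[2]),np.sin(q[2]);z=q[3] if len(q)>3 else 42
        cap=np.c_[circ(12)+q[:2],np.full(60,z+3)]
        if nm=="round": return [np.c_[circ(22)+q[:2],np.full(60,z)],cap]
        k=np.array([[18,18],[-18,18],[-18,-18],[18,-18]])@np.array([[c,s],[-s,c]])+q[:2];k=np.c_[k,np.full(4,z)]
        return [line(k[i],k[(i+1)%4]) for i in range(4)]+[cap]
    for cc in (cs,cs[:1],cs[1:]):
        q,r,m=fit(cc,cell,[X[0],X[1],0.2],rads=(4,2,1.5));print(nm,q,r,np.array(m,float))
    q,r,m=fit(cs,cell,[q[0],q[1],q[2],42],rads=(2,1.5));print(" free z",q,r)
E
python3 m.py
python3 - <<'E'
import pickle,cv2,numpy as np
C=pickle.load(open("c0.pkl","rb"))
a=C["top"]["pixels"][110:210,165:315,::-1];b=C["side"]["pixels"][125:255,140:270,::-1]
a=cv2.resize(a,(600,400),interpolation=cv2.INTER_CUBIC)
t=cv2.resize(C["top"]["pixels"][205:290,130:215,::-1],(200,200),interpolation=cv2.INTER_CUBIC)
s=cv2.resize(C["top"]["pixels"][215:265,340:390,::-1],(200,200),interpolation=cv2.INTER_CUBIC)
cv2.imwrite("pics/crop1.png",np.hstack([a,np.vstack([t,s])]))
E
```

```text
init [636.09  31.62  -0.01]
meter [637.2   34.52  -0.01] -0.011429128843546667 0.38538393487366174 [ 0.5   0.29  0.54  0.45   nan  0.04 -0.02  0.08]
meter [637.03  34.36  -0.01] -0.01155030767103894 0.49624607187636116 [0.52 0.27 0.51 0.45]
meter [637.22  34.61  -0.01] -0.011761297337254058 0.14489852497208006 [  nan  0.12 -0.01  0.04]
block [  0.59 -98.62] 0.5286121675768636 [ 0.23  0.11 -0.4  -0.08 -0.03  0.21  0.99  1.41]
block [  1.32 -98.91] 0.24131812939996575 [-0.04  0.01 -0.16  0.01]
block [ -1.24 -93.81] 0.6975632303535014 [0.48 1.17 0.5  0.7 ]
sq [-63.2  -73.35] 0.7639732660654157 [  nan   nan -0.77 -0.33   nan   nan  0.78  1.41]
sq [-60.86 -74.5 ] 0.24942983490776835 [  nan   nan -0.02 -0.02]
sq [-66.34 -66.07] 0.24348796167590073 [-1.35  0.42 -0.01  0.  ]
rd [ 60.42 -72.7 ] 0.7940369852898669 [ 0.2  -0.91]
rd [  62.3  -101.54] 0.7281897027402867 [-0.13]
rd [ 60.28 -67.95] 0.7213821373726791 [-0.28]
square [ 384.54 -341.31   21.4 ] [np.float64(0.6760884941025284), np.float64(0.6760884941026649)]
square [ 385.   -339.37    0.21] 0.621660621196163 [-0.54 -0.91 -0.49 -0.28  0.5   1.41 -0.27 -0.12 -0.01  0.23]
square [ 384.57 -339.46    0.2 ] 0.6463063875958416 [-0.6  -0.77 -0.49 -0.52  0.53]
square [ 385.21 -339.56    0.23] 0.6067160648599724 [ 1.39 -0.28 -0.09  0.01  0.21]
 free z [ 384.81 -338.94    0.21   42.82] 0.6201968932956337
round [383.12 251.23  26.35] [np.float64(1.5282387523274195), np.float64(1.528238752327409)]
round [384.89 249.9    0.2 ] 0.47244172994765415 [-0.46  0.74 -0.02  0.2 ]
round [384.86 249.6    0.2 ] 0.6259674482443348 [-0.46  0.74]
round [384.94 250.     0.2 ] 0.20797154744489216 [-0.01  0.21]
 free z [385.1  249.71  -1.71  41.36] 0.4670501300843374
```

View pics/crop1.png

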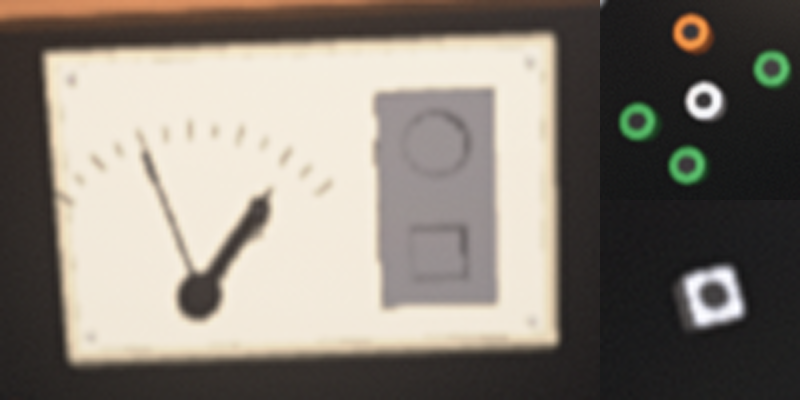

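The crop confirms the choice: the white/silver ring sits among one orange and three green ones, and the square cell stands alone. In the crop the lever hinge is at (199,297), the pointer points up-left, and the lever knob is at (262,207). Next I refine the nest block, hinge and pointer.

```bash
cat > m2.py <<'E'
from fit import *
C=pickle.load(open("c0.pkl","rb"));cs=[C["top"],C["side"]]
p=np.array([637.15,34.5,-0.0115])
def sqr(u,v,a,b,w):
    c=np.array([[u+a,v+b,w],[u+a,v-b,w],[u-a,v-b,w],[u-a,v+b,w]])
    return [meterpt(p,line(c[i],c[(i+1)%4])) for i in range(4)]
blk=lambda q:sqr(q[0],q[1],82.5,45,14)
sq=lambda q:sqr(q[0]-42,q[1],20,20,14)
rd=lambda q:[meterpt(p,np.c_[circ(24)+[q[0]+42,q[1]],np.full(60,14)])]
al=lambda q:blk(q)+sq(q)+rd(q)
for nm,f in(("blk",blk),("sq",sq),("rd",rd),("all",al)):
    for cc in (cs,cs[:1],cs[1:]):
        q,r,m=fit(cc,f,(1,-98.5),rads=(2,1.5,1.2),minc=4);print(nm,q,r,np.array(m,float))
# dark part: centroid columns of hinge/pointer/lever unwarped to face plane (w~0)
N=4 # px/mm
for n in C:
    us,vs=np.meshgrid(np.arange(110,-110,-1/N),np.arange(185,-50,-1/N),indexing='ij')
    for w,tag in((2,"pt"),(10,"lv")):
        P=meterpt(p,np.stack([us.ravel(),vs.ravel(),np.full(us.size,w)],1));q=projN(C[n],P).astype(np.float32).reshape(*us.shape,2)
        im=cv2.remap(C[n]["pixels"],q[...,0],q[...,1],cv2.INTER_CUBIC)
        cv2.imwrite(f"pics/un_{n}_{tag}.png",im[:,:,::-1])
a=cv2.imread("pics/un_top_pt.png");b=cv2.imread("pics/un_side_pt.png")
cv2.imwrite("pics/un.png",cv2.resize(np.hstack([a,b]),None,fx=.42,fy=.42,interpolation=cv2.INTER_AREA));print(a.shape)
for n in("lever_hinge","pointer_tip","lever_knob"):
    for c in("top","side"): print(n,c,[(np.round(d["point"],1),round(d["conf"],2)) for d in ctrl.landmark_of(n,c)][:2])
E
python3 m2.py
```

```text
blk [  0.62 -98.61] 0.5198861687858645 [ 0.2   0.16 -0.28 -0.11 -0.05  0.2   0.86  1.18]
blk [  1.39 -98.88] 0.24093703930427515 [-0.06 -0.03 -0.03  0.04]
blk [ -1.15 -93.65] 0.6946811541424028 [0.44 1.01 0.49 0.66]
sq [ -3.15 -92.03] 0.5717263845147954 [ 0.09  1.19   nan   nan -0.12 -0.43 -0.91   nan]
sq [  4.24 -95.78] 0.08930913892644154 [0.03 0.01  nan  nan]
sq [ -3.71 -90.07] 0.13103478522474185 [-0.01 -0.01   nan   nan]
rd [  4.25 -99.34] 0.5300612758817657 [-0.17  0.27]
rd [   3.52 -101.7 ] 0.4646588148398291 [0.01]
rd [ -3.04 -85.69] 0.6839502107924896 [-0.58]
all [  0.86 -98.8 ] 0.637429298079053 [-0.01 -0.02 -0.25 -0.07  0.98 -0.82   nan   nan -0.85 -0.08  0.17  0.89
  1.19 -0.97  0.41 -0.21 -0.36 -0.28]
all [  1.82 -98.83] 0.5670658727356095 [-0.28 -0.02  0.03 -0.03  0.75 -0.81   nan   nan -0.75]
all [ -2.19 -91.1 ] 0.6016949950353678 [ 0.7   1.14  0.23 -0.04 -0.42 -0.24   nan   nan  0.69]
(880, 940, 3)
lever_hinge top [(array([216.9, 184.1]), 0.76)]
lever_hinge side [(array([206. , 217.4]), 0.97)]
pointer_tip top [(array([205.2, 149.5]), 0.6)]
pointer_tip side [(array([177.5, 200.7]), 0.4)]
lever_knob top [(array([123.4, 203.2]), 0.7), (array([227.4, 162.6]), 0.52)]
lever_knob side [(array([202.9, 182.7]), 0.56)]
```

View pics/un.png

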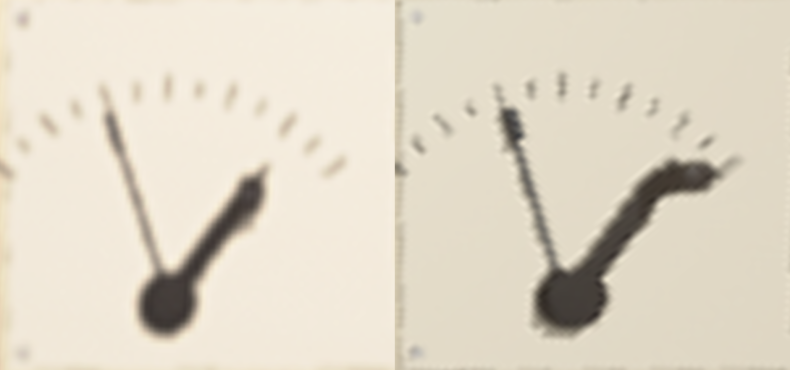

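```bash
cat > m3.py <<'E'
from fit import *
C=pickle.load(open("c0.pkl","rb"))
p=np.array([637.15,34.5,-0.0115])
def ed(u,v,i,w):
    a,b=82.5,45;c=np.array([[u+a,v+b,w],[u+a,v-b,w],[u-a,v-b,w],[u-a,v+b,w]]);return meterpt(p,line(c[i],c[(i+1)%4]))
for n,ws in(("top",(0,14,14,0)),("side",(14,14,0,0))):
    q,r,m=fit([C[n]],lambda q:[ed(q[0],q[1],i,ws[i]) for i in range(4)],(1,-98.5),rads=(2,1.5,1.2),minc=4);print(n,q,r,np.array(m,float))
    cl=[i for i in range(4) if ws[i]==14]
    q,r,m=fit([C[n]],lambda q:[ed(q[0],q[1],i,14) for i in cl],(1,-98.5),rads=(2,1.5,1.2),minc=4);print(n,"clean",q,r)
# pointer strip: darkness centroid across, at w=2; radii 35..90
hinge=np.array([-67.5,85.])
for n in C:
  g=C[n]["pixels"].astype(np.float32).mean(2);pts=[]
  for w in(2,):
    for r in np.arange(35,92,2.):
        th=np.arange(-.12,.12,.004)+.31
        P=meterpt(p,np.c_[hinge[0]+r*np.cos(th),hinge[1]+r*np.sin(th),np.full(len(th),w)]);q=projN(C[n],P)
        v=map_coordinates(g,[q[:,1],q[:,0]],order=1);d=np.clip(np.median(v)-v-6,0,None)
        i=d.argmax();k=slice(max(0,i-10),i+11)
        t=(d[k]*th[k]).sum()/d[k].sum();pts.append([r*np.cos(t),r*np.sin(t)])
    pts=np.array(pts);s,b=np.polyfit(pts[:,0],pts[:,1],1);print(n,"pointer angle",np.arctan(s),"v offset at hinge",b,"rms",np.std(pts[:,1]-s*pts[:,0]-b))
  # ticks: radius 127
  th=np.arange(-1.0,1.0,.003);V=0
  for r in np.arange(122,133,1.):
    P=meterpt(p,np.c_[hinge[0]+r*np.cos(th),hinge[1]+r*np.sin(th),0*th]);q=projN(C[n],P);V=V+map_coordinates(g,[q[:,1],q[:,0]],order=1)
  V=np.convolve(V/11,np.ones(9)/9,'same')
  from scipy.signal import find_peaks
  pk,_=find_peaks(-V,prominence=2,distance=20);print(n,"ticks",th[pk])
E
python3 m3.py
```

```text
top [  0.39 -98.96] 0.3249929792299493 [-0.31 -0.04 -0.46 -0.08]
top clean [  1.52 -98.99] 0.21735520482701456
side [ -1.18 -99.78] 0.38826269967244437 [ 0.45 -0.06  0.49 -0.08]
side clean [  0.43 -99.32] 0.10286051690397487
side pointer angle 0.30199081844941356 v offset at hinge -0.6031549005126777 rms 0.5326918205085031
side ticks [-0.89 -0.75 -0.6  -0.45 -0.31 -0.16 -0.    0.14  0.3   0.45  0.6   0.75
  0.91]
top pointer angle 0.3087334341718067 v offset at hinge 0.15133955586627817 rms 0.3418733563561525
top ticks [-0.91 -0.76 -0.6  -0.45 -0.3  -0.15  0.    0.15  0.31  0.46  0.61  0.76]
```

```bash
cat > go.py <<'E'
from fit import *
P=np.array([637.15,34.5,-0.0115])
def down(yaw): return R.from_euler('xyz',[np.pi,0,yaw]).as_matrix()
def face(phi=0): # tool z into face; tool x up the slope turned by phi (ccw seen from above the face), tool y to the right
    M=(R.from_euler('z',P[2])*R.from_euler('y',-28,degrees=True)*R.from_euler('z',phi)).as_matrix()
    return M@np.diag([1,-1,-1])
def st():
    s=ctrl.sense();return s,np.array(s["tool_pos"]),R.from_euler('xyz',s["ee_rot"]).as_matrix()
def go(*ts):
    s,p,M=st();print("t",round(float(s["t"]),2),"F",np.round(s["contact_force"],1),"gap",round(float(s["finger_gap"]),1),"gf",round(float(s["finger_force"]),1),"pos",p,"rpy",np.round(s["ee_rot"],4))
    for q,T in ts:
        rv=R.from_matrix(M.T@T).as_rotvec()/np.pi;d=M.T@(np.array(q)-p)/250
        print(np.round(q,1),"turn",np.round(rv,4).tolist(),"shift",np.round(d,4).tolist(),"mm",round(np.linalg.norm(d)*250),"deg",round(np.linalg.norm(rv)*180,1))
E
python3 - <<'E'
from go import *
print(st()[2])
go(([385,-339.3,200],down(.21)),([385,-339.3,86],down(.21)))
E
```

```text
[[ 0.96  0.29  0.  ]
 [ 0.29 -0.96  0.  ]
 [ 0.   -0.   -1.  ]]
t 1.7 F [-0.1  0.7 -1.1] gap 85.4 gf 0.0 pos [ 187.01 -622.53  303.91] rpy [-3.14 -0.    0.29]
[ 385.  -339.3  200. ] turn [-0.0, -0.0, 0.026] shift [1.0843, -0.8572, 0.4157] mm 361 deg 4.7
[ 385.  -339.3   86. ] turn [-0.0, -0.0, 0.026] shift [1.0843, -0.8572, 0.8717] mm 409 deg 4.7
```

Request:
step_arm([
  [[0,0,0.026],[0.95,-0.75,0.3],-1],
  [[0,0,0.026],[0.95,-0.75,0.3],-1],
  [[0,0,0.026],[0.95,-0.75,0.3],-1],
  [[0,0,0.026],[0.95,-0.75,0.3],-1],
  [[0,0,0.026],[0.95,-0.75,0.3],-1],
  [[0,0,0.026],[0.95,-0.75,0.3],-1],
  [[0,0,0.026],[0.95,-0.75,0.3],-1],
  [[0,0,0.026],[0.95,-0.75,0.3],-1],
], force=40)

```text
t: 2.5
tool_pos: [362.2, -372.5, 228.6]
ee_rot: [-3.14, -0.0, 0.215]
contact_force: [-0.3, -0.6, 0.2]
finger_gap: 85.5
finger_force: 0.0
```

```bash
python3 - <<'E'
from go import *
go(([385,-339.3,160],down(.21)),([385,-339.3,86],down(.21)))
E
```

```text
t 2.5 F [-0.3 -0.6  0.2] gap 85.5 gf 0.0 pos [ 362.19 -372.46  228.63] rpy [-3.14 -0.    0.22]
[ 385.  -339.3  160. ] turn [-0.0004, -0.0001, 0.0017] shift [0.1174, -0.1097, 0.2747] mm 80 deg 0.3
[ 385.  -339.3   86. ] turn [-0.0004, -0.0001, 0.0017] shift [0.1173, -0.1093, 0.5707] mm 148 deg 0.3
```

Request:
step_arm([
  [[0,0,0.0015],[0.1174,-0.1095,0.27],-1],
  [[0,0,0.0015],[0.1174,-0.1095,0.27],-1],
  [[0,0,0.0015],[0.1174,-0.1095,0.42],-1],
  [[0,0,0.0015],[0.1174,-0.1095,0.57],-1],
  [[0,0,0.0015],[0.1174,-0.1095,0.57],-1],
  [[0,0,0.0015],[0.1174,-0.1095,0.57],1],
  [[0,0,0.0015],[0.1174,-0.1095,0.57],1],
  [[0,0,0.0015],[0.1174,-0.1095,0.57],1],
])

```text
t: 3.3
tool_pos: [384.2, -343.0, 88.5]
ee_rot: [3.139, -0.002, 0.205]
contact_force: [-1.3, 0.9, 0.9]
finger_gap: 43.8
finger_force: 0.8
```

Request:
step_arm([
  [[0,0,0],[0,0,0],1],
  [[0,0,0],[0,0,0],1],
  [[0,0,0],[0,0,0],1],
  [[0,0,0],[0,0,0],1],
  [[0,0,0],[0,0,-0.2],1],
  [[0,0,0],[0,0,-0.4],1],
  [[0,0,0],[0,0,-0.6],1],
  [[0,0,0],[0,0,-0.6],1],
])

```text
t: 4.1
tool_pos: [386.2, -344.2, 243.6]
ee_rot: [3.13, -0.009, 0.205]
contact_force: [0.6, -0.3, 0.1]
finger_gap: 35.3
finger_force: 40.7
```

```bash
cat >> go.py <<'E'
A=0.9;V=-99.1
def seat(u,v,w,tc,phi=0): return (meterpt(P,[u,v,w+tc])[0],face(phi))
def nsq(h,tc): return seat(A-42,V,2+h,tc)
def nrd(h,tc,phi=0): return seat(A+42,V,2+h,tc,phi)
E
python3 - <<'E'
from go import *
go(nsq(80,86),nsq(30,86),nsq(14,86),nsq(0,86))
E
```

```text
t 4.1 F [ 0.6 -0.3  0.1] gap 35.3 gf 40.7 pos [ 386.22 -344.25  243.63] rpy [ 3.13 -0.01  0.21]
[520.9 -63.3 214.9] turn [-0.0137, 0.1517, 0.0684] shift [0.7553, -0.9918, 0.1108] mm 313 deg 30.0
[544.3 -63.5 170.7] turn [-0.0137, 0.1517, 0.0684] shift [0.8454, -0.9736, 0.2884] mm 330 deg 30.0
[551.8 -63.6 156.6] turn [-0.0137, 0.1517, 0.0684] shift [0.8742, -0.9678, 0.3453] mm 337 deg 30.0
[558.4 -63.7 144.2] turn [-0.0137, 0.1517, 0.0684] shift [0.8994, -0.9627, 0.395] mm 344 deg 30.0
```

Request:
step_arm([
  [[-0.012,0.152,0.068],[0.755,-0.99,0.11],1],
  [[-0.012,0.152,0.068],[0.755,-0.99,0.11],1],
  [[-0.012,0.152,0.068],[0.755,-0.99,0.11],1],
  [[-0.012,0.152,0.068],[0.755,-0.99,0.11],1],
  [[-0.012,0.152,0.068],[0.755,-0.99,0.11],1],
  [[-0.012,0.152,0.068],[0.755,-0.99,0.11],1],
  [[-0.012,0.152,0.068],[0.755,-0.99,0.11],1],
  [[-0.012,0.152,0.068],[0.755,-0.99,0.11],1],
])

```text
t: 4.9
tool_pos: [533.6, -92.0, 265.2]
ee_rot: [-3.116, -0.432, -0.014]
contact_force: [1.3, -0.5, -0.5]
finger_gap: 35.2
finger_force: 40.6
```

Request:
step_arm([
  [[0,0,0],[0,0,0],1],
  [[0,0,0],[0,0,0],1],
  [[0,0,0],[0,0,0],1],
  [[0,0,0],[0,0,0],1],
  [[0,0,0],[0,0,0],1],
  [[0,0,0],[0,0,0],1],
  [[0,0,0],[0,0,0],1],
  [[0,0,0],[0,0,0],1],
])

```text
t: 5.7
tool_pos: [532.3, -94.5, 263.6]
ee_rot: [-3.116, -0.429, -0.016]
contact_force: [0.6, 0.8, -0.6]
finger_gap: 35.5
finger_force: 40.6
```

```bash
cat > chk.py <<'E'
import sys
from go import *
# fit held cell pose: offset of cell centre bottom along tool axes, in both views
def held(kind,tc0,name):
    C={n:shot(n) for n in("top","side")};pickle.dump(C,open(name+".pkl","wb"))
    s,p,M=st();cs=[C["top"],C["side"]]
    def cur(q):
        o=p+M@np.array([q[0],q[1],q[2]]); x,y,z=M[:,0],-M[:,1],-M[:,2]
        def c3(a,h): return o+a@np.stack([x,y])+h*z
        if kind=="round": return [c3(circ(22),0),c3(circ(22),42)]
        k=np.array([[18,18],[-18,18],[-18,-18],[18,-18]])
        L=[]
        for h in(0,42):
            c=c3(k,h);L+=[line(c[i],c[(i+1)%4]) for i in range(4)]
        return L
    return C,cur,p,M
def crop(C,P,f,r=35,sc=8):
    im=[]
    for n in C:
        u=projN(C[n],P[None])[0].astype(int)
        a=C[n]["pixels"][max(0,u[1]-r):u[1]+r,max(0,u[0]-r):u[0]+r,::-1];im.append(cv2.resize(a,(400,400),interpolation=cv2.INTER_CUBIC))
    cv2.imwrite(f,np.hstack(im))
E
python3 - <<'E'
from chk import *
C,cur,p,M=held("square",86,"c1")
crop(C,p+M@[0,0,65.],"pics/held1.png")
go(nsq(30,86),nsq(14,86),nsq(0,86))
E
```

```text
t 5.8 F [-0.8  0.2 -1.2] gap 35.4 gf 40.6 pos [532.4  -94.23 263.55] rpy [-3.12 -0.43 -0.02]
[544.3 -63.5 170.7] turn [-0.0074, 0.0191, -0.0013] shift [-0.1127, -0.1145, 0.3598] mm 99 deg 3.7
[551.8 -63.6 156.6] turn [-0.0074, 0.0191, -0.0013] shift [-0.1088, -0.113, 0.4236] mm 113 deg 3.7
[558.4 -63.7 144.2] turn [-0.0074, 0.0191, -0.0013] shift [-0.1055, -0.1117, 0.4795] mm 126 deg 3.7
```

View pics/held1.png

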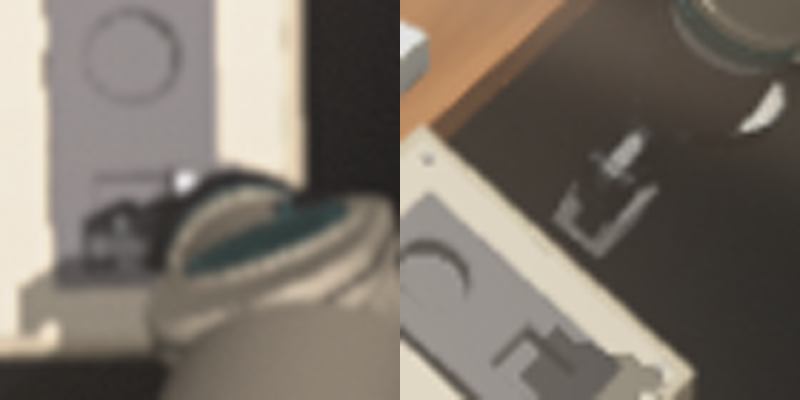

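Crop: in the top view the arm hides the held cell. In the side view the cell is held between the fingers at about (610,200), still above the block. I correct the pose and approach.

Request:
step_arm([
  [[-0.0074,0.0191,-0.001],[-0.1127,-0.1145,0.1],1],
  [[-0.0074,0.0191,-0.001],[-0.1127,-0.1145,0.2],1],
  [[-0.0074,0.0191,-0.001],[-0.1127,-0.1145,0.3],1],
  [[-0.0074,0.0191,-0.001],[-0.1127,-0.1145,0.36],1],
  [[-0.0074,0.0191,-0.001],[-0.1127,-0.1145,0.36],1],
  [[-0.0074,0.0191,-0.001],[-0.1127,-0.1145,0.36],1],
  [[-0.0074,0.0191,-0.001],[-0.1127,-0.1145,0.36],1],
  [[-0.0074,0.0191,-0.001],[-0.1127,-0.1145,0.36],1],
])

```text
t: 6.6
tool_pos: [583.3, -73.2, 232.8]
ee_rot: [-3.13, -0.412, -0.013]
contact_force: [0.3, -0.7, -0.9]
finger_gap: 35.2
finger_force: 40.8
```

```bash
python3 - <<'E'
from chk import *
C,cur,p,M=held("square",86,"c1")
crop(C,p+M@[0,0,75.],"pics/held2.png")
go(nsq(14,86),nsq(0,86))
# check via side-view only: offset of cell in tool x
for q0 in([0,0,86],[3,0,86],[-3,0,86]):
    q,r,m=fit([C["side"]],cur,q0,rads=(2,1.5),minc=8);print(q,r,np.array(m,float))
E
```

```text
t 6.7 F [-0.7  0.6 -0.9] gap 35.1 gf 40.8 pos [583.37 -73.05 232.98] rpy [-3.13 -0.41 -0.01]
[551.8 -63.6 156.6] turn [-0.0034, 0.0244, -0.0004] shift [-0.2384, -0.0336, 0.2297] mm 83 deg 4.4
[558.4 -63.7 144.2] turn [-0.0034, 0.0244, -0.0004] shift [-0.2341, -0.033, 0.2855] mm 93 deg 4.4
[ -7.83 -42.04  22.68] 0.7313032279316406 [-0.05 -0.13 -0.51 -1.25  0.86  1.33  0.5   0.83]
[ -6.86 -39.27  26.22] 0.746031267604495 [-0.07 -0.25 -0.4  -1.25  0.85  1.33  0.49  0.98]
[ -7.48 -41.15  23.89] 0.7405326408607212 [-0.23 -0.21 -0.54 -1.26  0.89  1.39  0.44  0.94]
```

View pics/held2.png

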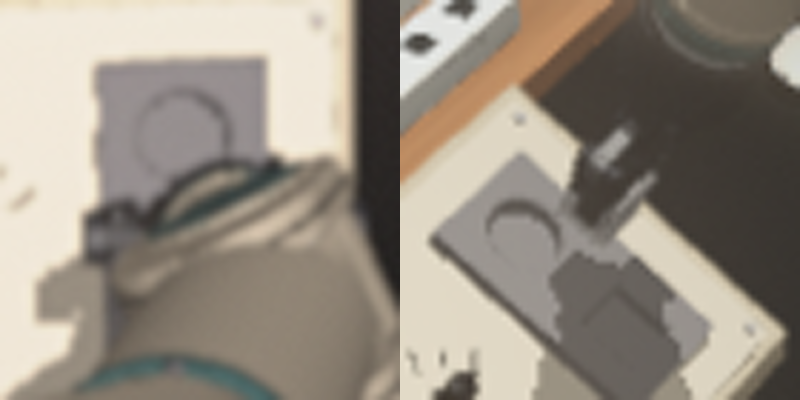

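```bash
python3 - <<'E'
from go import *
s,p,M=st();print(np.round(s["joint_positions"],3),np.round(s["joint_vel"],3),M)
E
```

```text
[-0.11  0.55  0.3   2.08 -1.1   0.23 -0.42] [-0. -0.  0. -0. -0. -0. -0.] [[ 0.92 -0.01  0.4 ]
 [-0.01 -1.    0.01]
 [ 0.4  -0.01 -0.92]]
```

```bash
cat > kin.py <<'E'
from go import *
import itertools
def rz(a): return R.from_euler('z',a).as_matrix()
def ry(a): return R.from_euler('y',a).as_matrix()
def chain(q,s):
    M=np.eye(3);L=[]
    for i,a in enumerate(q):
        M=M@(ry if i%2 else rz)(s[i]*a);L.append(M)
    return L
E
python3 - <<'E'
from kin import *
s,p,M=st();q1=np.array(s["joint_positions"])
q0=[1.213,.628,.038,1.517,-.027,.996,-.02];p0=np.array([187.015,-622.529,303.913]);M0=down(.29)
best=[]
for sg in itertools.product([1,-1],repeat=7):
    A=chain(q0,sg)[-1].T@M0;B=chain(q1,sg)[-1].T@M
    best.append((R.from_matrix(A.T@B).magnitude(),sg))
best.sort();print(best[:4])
for e,sg in best[:2]:
    rows=[];y=[]
    for q,pp in((q0,p0),(q1,p)):
        L=chain(q,sg)
        rows.append(np.stack([[0,0,1],L[1][:,2],L[3][:,2],L[6][:,2],L[2][:,0]-L[3][:,0]],1));y.append(pp)
    x,res,rk,sv=np.linalg.lstsq(np.vstack(rows)[:,:4],np.concatenate(y),rcond=None);print(x,np.vstack(rows)[:,:4]@x-np.concatenate(y))
    x,res,rk,sv=np.linalg.lstsq(np.vstack(rows),np.concatenate(y),rcond=None);print(x,np.vstack(rows)@x-np.concatenate(y))
    print(chain(q0,sg)[-1].T@M0)
E
```

```text
[(0.00264876209273439, (-1, 1, -1, 1, -1, 1, -1)), (0.1960954909770172, (1, 1, 1, 1, 1, 1, -1)), (0.5649939114689413, (-1, 1, 1, 1, -1, 1, -1)), (0.5827504878011848, (1, 1, -1, 1, 1, 1, 1))]
[513.28 461.88 446.77 329.51] [ 23.65  10.99  11.13   2.17   8.95 -11.13]
[ 5020.9    872.31  2566.84  3652.38 -1495.47] [ 0.34  0.07 -0.24 -0.05 -0.32  0.24]
[[-0. -1.  0.]
 [ 1. -0. -0.]
 [ 0.  0.  1.]]
[3253.6  -783.94  -44.57 2469.17] [-358.17  157.8  -129.66  -25.44   92.5   129.66]
[-58809.    -6435.02 -29234.44 -43281.35  20590.17] [-37.22   7.48  26.93   5.13 -35.08 -26.93]
[[-0.58  0.81  0.  ]
 [-0.81 -0.58  0.  ]
 [ 0.   -0.    1.  ]]
```

```bash
cat >> go.py <<'E'
def log():
    s,p,M=st()
    with open("samples.txt","a") as f: f.write(repr([list(map(float,s["joint_positions"])),p.tolist(),list(map(float,s["ee_rot"]))])+"\n")
    print("q",np.round(s["joint_positions"],3))
E
python3 - <<'E'
from go import *
log()
go(([520,-100,330],down(0)))
E
```

```text
q [-0.11  0.55  0.3   2.08 -1.1   0.23 -0.42]
t 6.7 F [-0.7  0.6 -0.9] gap 35.1 gf 40.8 pos [583.37 -73.05 232.98] rpy [-3.13 -0.41 -0.01]
[ 520 -100  330] turn [-0.0027, -0.1312, -0.0032] shift [-0.0756, 0.1058, -0.4578] mm 119 deg 23.6
```

Request:
step_arm([
  [[0,-0.13,0],[-0.07,0.1,-0.46],1],
  [[0,-0.13,0],[-0.07,0.1,-0.46],1],
  [[0,-0.13,0],[-0.07,0.1,-0.46],1],
  [[0,-0.13,0],[-0.07,0.1,-0.46],1],
  [[0,-0.13,0],[-0.07,0.1,-0.46],1],
  [[0,-0.13,0],[-0.07,0.1,-0.46],1],
  [[0,-0.13,0],[-0.07,0.1,-0.46],1],
  [[0,-0.13,0],[-0.07,0.1,-0.46],1],
])

```text
t: 7.5
tool_pos: [520.8, -97.9, 329.8]
ee_rot: [-3.13, -0.003, -0.008]
contact_force: [-0.5, -0.2, -1.9]
finger_gap: 35.1
finger_force: 40.8
```

```bash
python3 - <<'E'
from go import *
log()
go(([520,-250,300],down(0.8)))
E
```

```text
q [-0.41  0.55  0.86  1.83 -0.51  0.99 -0.91]
t 7.5 F [-0.5 -0.2 -1.9] gap 35.1 gf 40.8 pos [520.75 -97.94 329.78] rpy [-3.13 -0.   -0.01]
[ 520 -250  300] turn [-0.0031, -0.0023, -0.2571] shift [0.0014, 0.6096, 0.1121] mm 155 deg 46.3
```

```bash
cat >> kin.py <<'E'
SG=(-1,1,-1,1,-1,1,-1);F=np.array([[0,-1,0],[1,0,0],[0,0,1.]])
def samples():
    D=[eval(l) for l in open("samples.txt")]
    D.append([[1.213,.628,.038,1.517,-.027,.996,-.02],[187.015,-622.529,303.913],[np.pi,0,.29]])
    return D
def basis(q):
    L=chain(q,SG)
    return np.stack([[0,0,1],L[1][:,2],L[3][:,2],L[6][:,2],L[0][:,0],L[2][:,0],L[3][:,0],L[5][:,0],L[0][:,1],L[2][:,1],L[4][:,1],L[4][:,0]],1)
E
python3 - <<'E'
from kin import *
D=samples();Rw=[basis(d[0]) for d in D];y=np.concatenate([d[1] for d in D])
for d in D:
    print(R.from_matrix((chain(d[0],SG)[-1]@F).T@R.from_euler('xyz',d[2]).as_matrix()).as_rotvec())
B=np.vstack(Rw)
for cols in([0,1,2,3],[0,1,2,3,5,6],[0,1,2,3,5,6,7],[0,1,2,3,7],[0,1,2,3,4],[0,1,2,3,8],[0,1,2,3,9],[0,1,2,3,10]):
    x,_,rk,_=np.linalg.lstsq(B[:,cols],y,rcond=1e-6);print(cols,x,"rms",np.std(B[:,cols]@x-y),rk)
E
```

```text
[ 0. -0. -0.]
[-0. -0. -0.]
[ 0. -0.  0.]
[0, 1, 2, 3] [431.86 506.12 418.35 302.84] rms 9.973297209064091 4
[0, 1, 2, 3, 5, 6] [412.42 505.59 389.2  280.09  33.91   7.26] rms 9.397842481421431 6
[0, 1, 2, 3, 5, 6, 7] [397.04 505.72 377.11 292.67  12.02  -4.45 -22.26] rms 8.457795506346091 7
[0, 1, 2, 3, 7] [410.13 511.25 388.27 306.23 -23.31] rms 8.650756425281555 5
[0, 1, 2, 3, 4] [352.55 608.41 417.65 309.77 -56.63] rms 10.115915643362854 5
[0, 1, 2, 3, 8] [346.95 550.53 381.2  278.58 -26.23] rms 3.03111404595655 5
[0, 1, 2, 3, 9] [336.63 560.11 385.8  278.41 -26.75] rms 2.2962301518558315 5
[0, 1, 2, 3, 10] [400.7  552.18 395.15 322.69 -25.1 ] rms 6.936292262581092 5
```

Request:
step_arm([
  [[0,0,-0.2],[0,0.4,0.1],1],
  [[0,0,-0.2],[0,0.4,0.1],1],
  [[0,0,-0.2],[0,0.4,0.1],1],
  [[0,0,-0.2],[0,0.4,0.1],1],
  [[0,0,-0.2],[0,0.4,0.1],1],
  [[0,0,-0.2],[0,0.4,0.1],1],
  [[0,0,-0.2],[0,0.4,0.1],1],
  [[0,0,-0.2],[0,0.4,0.1],1],
])

```text
t: 8.3
tool_pos: [520.9, -197.6, 304.7]
ee_rot: [-3.135, -0.009, 0.62]
contact_force: [0.8, 0.0, -1.1]
finger_gap: 35.5
finger_force: 40.7
```

```bash
python3 -c "
from go import *
log()"
```

```text
q [-0.09  0.56  0.63  1.79 -0.42  0.92 -0.22]
```

Request:
step_arm([
  [[0.15,0,0.3],[0,-0.3,-0.3],1],
  [[0.15,0,0.3],[0,-0.3,-0.3],1],
  [[0.15,0,0.3],[0,-0.3,-0.3],1],
  [[0.15,0,0.3],[0,-0.3,-0.3],1],
  [[0.15,0,0.3],[0,-0.3,-0.3],1],
  [[0.15,0,0.3],[0,-0.3,-0.3],1],
  [[0.15,0,0.3],[0,-0.3,-0.3],1],
  [[0.15,0,0.3],[0,-0.3,-0.3],1],
])

```text
t: 9.1
tool_pos: [476.5, -139.0, 379.6]
ee_rot: [-2.724, 0.205, -0.298]
contact_force: [0.5, -0.1, -0.6]
finger_gap: 35.4
finger_force: 40.8
```

```bash
python3 -c "
from go import *
log()"
cat > kf.py <<'E'
from kin import *
D=samples();B=np.vstack([basis(d[0]) for d in D]);y=np.concatenate([d[1] for d in D])
for cols in([0,1,2,3],[0,1,2,3,9],[0,1,2,3,8,9,10],[0,1,2,3,4,9],[0,1,2,3,4,8,9,10],[0,1,2,3,5,6,9],[0,1,2,3,4,8,9,10,7]):
    x,_,rk,_=np.linalg.lstsq(B[:,cols],y,rcond=1e-6);print(cols,x,"rms",np.std(B[:,cols]@x-y),rk,len(y))
E
python3 kf.py
```

```text
q [-0.07  0.56  0.81  1.73 -0.69  1.46 -0.94]
[0, 1, 2, 3] [425.86 504.71 421.18 294.01] rms 8.323073282707274 4 15
[0, 1, 2, 3, 9] [329.06 562.78 386.   273.52 -26.6 ] rms 2.070444699980223 5 15
[0, 1, 2, 3, 8, 9, 10] [335.24 559.54 381.61 277.14 -11.73 -16.37  -0.25] rms 0.1037906854576649 7 15
[0, 1, 2, 3, 4, 9] [415.48 455.98 384.43 271.43  59.55 -28.21] rms 1.209817546507467 6 15
[0, 1, 2, 3, 4, 8, 9, 10] [334.67 560.26 381.6  277.17  -0.41 -11.78 -16.31  -0.25] rms 0.10349784580364525 8 15
[0, 1, 2, 3, 5, 6, 9] [320.96 553.11 375.54 267.33   7.16  -9.87 -26.69] rms 1.7436601598109458 7 15
[0, 1, 2, 3, 4, 8, 9, 10, 7] [330.64 565.3  381.8  277.21  -3.17 -12.3  -16.    -0.17   0.44] rms 0.06209870688004186 9 15
```

```bash
cat >> kin.py <<'E'
X=np.array([335.24,559.54,381.61,277.14,-11.73,-16.37,-.25]);COL=[0,1,2,3,8,9,10]
LO=np.array([-3.06,-.37,-1.25,.18,-1.1,.23,-2.94]);HI=np.array([3.06,2.12,1.32,2.47,4.24,1.98,2.94])
def fk(q): return basis(q)[:,COL]@X,chain(q,SG)[-1]@F
def ik(p,M,q0,m=.03,reg=0):
    def r(q):
        a,B=fk(q);return np.r_[(a-p)/100,R.from_matrix(B.T@M).as_rotvec()*2,reg*(q-q0)]
    s=least_squares(r,np.clip(q0,LO+m+.001,HI-m-.001),bounds=(LO+m,HI-m))
    a,B=fk(s.x);return s.x,np.linalg.norm(a-p),R.from_matrix(B.T@M).magnitude()
def sols(p,M,n=60,seed=0):
    g=np.random.default_rng(seed);out=[]
    for _ in range(n):
        q,e,a=ik(p,M,g.uniform(LO,HI))
        if e<.5 and a<.005: out.append(q)
    return np.array(out)
HINGE=np.array([-67.5,85.])
def knob(th,w,tc,dr=0): return seat(HINGE[0]+(85+dr)*np.cos(th),HINGE[1]+(85+dr)*np.sin(th),w,tc,th)
E
python3 - <<'E'
from kin import *
Rz=R.from_euler('z',np.pi).as_matrix()
for nm,(p,M) in dict(sq0=nsq(0,86),sq80=nsq(80,86),rd0=nrd(0,86),rd60=nrd(60,86),kn=knob(.3,42,54),kn2=knob(-.6,42,54)).items():
    for h,T in((0,M),(1,M@Rz)):
        S=sols(p,T,40)
        print(nm,h,len(S));print(S[np.argsort(S[:,4])][::max(1,len(S)//5)] if len(S) else "")
E
```

```text
sq0 0 16
[[ 0.67  0.89 -0.92  2.24  2.03  0.67  2.91]
 [ 0.5   0.78 -0.63  2.24  2.22  0.47  2.66]
 [ 0.34  0.72 -0.38  2.25  2.52  0.35  2.31]
 [ 0.23  0.71 -0.22  2.25  2.79  0.31  2.02]
 [-0.03  0.71  0.17  2.26  3.56  0.34  1.19]
 [-0.48  0.93  0.91  2.27  4.21  0.78  0.42]]
sq0 1 22
[[ 0.78  1.02 -1.15  2.23  1.94  0.87 -0.09]
 [ 0.63  0.86 -0.85  2.24  2.06  0.61 -0.28]
 [ 0.44  0.75 -0.54  2.24  2.32  0.42 -0.6 ]
 [ 0.4   0.74 -0.47  2.24  2.4   0.39 -0.69]
 [ 0.18  0.7  -0.14  2.25  2.96  0.3  -1.31]
 [-0.48  0.93  0.91  2.27  4.21  0.78 -2.72]]
sq80 0 15
[[ 0.63  0.62 -0.79  2.29  1.92  0.43  2.91]
 [ 0.52  0.58 -0.62  2.3   2.04  0.34  2.78]
 [ 0.43  0.55 -0.49  2.3   2.19  0.27  2.62]
 [ 0.42  0.55 -0.46  2.3   2.22  0.26  2.59]
 [-0.12  0.53  0.29  2.31  3.94  0.26  0.83]]
sq80 1 21
[[ 0.83  0.8  -1.18  2.29  1.77  0.74 -0.04]
 [ 0.73  0.69 -0.97  2.29  1.84  0.56 -0.13]
 [ 0.52  0.58 -0.62  2.3   2.04  0.34 -0.36]
 [ 0.48  0.56 -0.55  2.3   2.11  0.3  -0.43]
 [-0.25  0.57  0.49  2.32  4.15  0.35 -2.53]
 [-0.31  0.59  0.57  2.32  4.21  0.4  -2.6 ]]
rd0 0 0

rd0 1 14
[[ 0.
[... 1424 characters left out ...]
.15]
 [-0.23  0.68 -0.19  2.07  1.78  0.29 -0.21]
 [-0.25  0.67 -0.15  2.07  1.8   0.27 -0.24]]
kn2 0 19
[[ 0.44  0.92 -1.06  2.13  1.79  0.87  2.32]
 [ 0.33  0.81 -0.85  2.13  1.81  0.68  2.24]
 [ 0.06  0.69 -0.41  2.14  1.94  0.38  2.02]
 [ 0.02  0.68 -0.35  2.14  1.98  0.35  1.97]
 [-0.05  0.67 -0.25  2.14  2.07  0.29  1.87]
 [-0.54  0.72  0.49  2.15  4.04  0.26 -0.21]
 [-0.64  0.77  0.65  2.16  4.21  0.36 -0.41]]
kn2 1 22
[[ 0.48  0.97 -1.15  2.12  1.79  0.96 -0.79]
 [ 0.31  0.8  -0.82  2.13  1.82  0.66 -0.91]
 [ 0.08  0.7  -0.45  2.14  1.93  0.4  -1.09]
 [-0.01  0.68 -0.3   2.14  2.02  0.32 -1.21]
 [-0.56  0.73  0.53  2.15  4.08  0.28  2.88]
 [-0.62  0.76  0.62  2.16  4.18  0.34  2.77]]
```

```bash
cat >> kin.py <<'E'
def sim(q,p,M,n=None,mid=0.0):
    "min-norm stepping to pose, with joint clamps"
    q=np.array(q,float);a,B=fk(q);rv=R.from_matrix(B.T@M).as_rotvec()
    n=n or int(max(np.linalg.norm(p-a)/5,np.degrees(np.linalg.norm(rv))/1,1))+1
    for k in range(1,n+1):
        pt=a+(p-a)*k/n;Mt=B@R.from_rotvec(rv*k/n).as_matrix()
        for _ in range(4):
            x,T=fk(q);e=np.r_[(pt-x)/300,(R.from_matrix(Mt@T.T)).as_rotvec()]
            J=np.zeros((6,7))
            for i in range(7):
                d=q.copy();d[i]+=1e-5;y,U=fk(d);J[:,i]=np.r_[(y-x)/300,R.from_matrix(U@T.T).as_rotvec()]/1e-5
            Ji=J.T@np.linalg.inv(J@J.T+1e-5*np.eye(6))
            dq=Ji@e
            if mid: dq+=(np.eye(7)-Ji@J)@(mid*((LO+HI)/2-q))
            q=np.clip(q+dq,LO,HI)
    x,T=fk(q);return q,np.linalg.norm(x-p),R.from_matrix(T.T@M).magnitude()
E
python3 - <<'E'
from kin import *
D=samples()
D=[D[-1]]+D[:-1]
for a,b in((1,2),(2,3),(3,4)):
    p,M=np.array(D[b][1]),R.from_euler('xyz',D[b][2]).as_matrix()
    print("actual",np.array(D[b][0]))
    for mid in(0,.01,.03): print(mid,*sim(D[a][0],p,M,mid=mid))
E
```

```text
actual [-0.41  0.55  0.86  1.83 -0.51  0.99 -0.91]
0 [-0.41  0.55  0.84  1.83 -0.5   0.99 -0.93] 2.5460839292419616e-13 4.636035734398981e-16
0.01 [-0.12  0.45  0.38  1.83 -0.22  0.91 -1.22] 0.0009703404596547804 2.941434627325802e-06
0.03 [ 0.09  0.43  0.07  1.82 -0.05  0.9  -1.39] 0.0001553621870513299 4.357572507861849e-07
actual [-0.09  0.57  0.63  1.79 -0.42  0.92 -0.22]
0 [-0.09  0.57  0.64  1.79 -0.42  0.92 -0.22] 1.6077746776921858e-13 1.428885974423353e-16
0.01 [ 0.28  0.49  0.06  1.78 -0.05  0.87 -0.59] 0.0005148026034967595 1.4601860258817147e-06
0.03 [ 0.42  0.5  -0.15  1.78  0.08  0.88 -0.72] 0.00012566307137276589 3.9426143052104357e-07
actual [-0.07  0.56  0.81  1.73 -0.69  1.46 -0.94]
0 [-0.06  0.55  0.79  1.73 -0.68  1.45 -0.95] 6.355287432313019e-14 3.282977077551705e-16
0.01 [ 0.36  0.45  0.12  1.72 -0.45  1.29 -1.25] 2.154093935534791e-05 1.7267588697390306e-07
0.03 [ 0.39  0.44  0.07  1.72 -0.43  1.28 -1.27] 6.590321731490062e-05 5.168592903042912e-07
```

```bash
cat > plan1.py <<'E'
from kin import *
Rz=R.from_euler('z',np.pi).as_matrix()
s,p,M=st();q0=np.array(s["joint_positions"]);print("q0",q0)
T80=nsq(80,86);T0=nsq(0,86)
for qs in([.63,.6,-.8,2.29,1.85,.45,-.25],[.73,.69,-.97,2.29,1.84,.56,-.13],[.52,.58,-.62,2.3,2.04,.34,-.36]):
    qg,e,a=ik(T80[0],T80[1]@Rz,np.array(qs))
    for lift in(0,120):
      q=q0.copy();tr=[];
      for k in range(1,7):
        f=k/6;x,B=fk(q0+(qg-q0)*f);x=x+[0,0,lift*np.sin(np.pi*f)]
        q,e,a=sim(q,x,B);tr.append((x,R.from_matrix(B).as_euler('xyz'),q,e,a))
      qd,ed,ad=sim(q,T0[0],T0[1]@Rz)
      print("goal",qg,"lift",lift);print(" end",q,e,a,"| down",qd,ed,ad)
      print(np.array([np.r_[t[0],t[2]] for t in tr]))
E
python3 plan1.py
```

```text
q0 [-0.07  0.56  0.81  1.73 -0.69  1.46 -0.94]
goal [ 0.64  0.63 -0.8   2.29  1.91  0.44 -0.22] lift 0
 end [ 0.39  0.54 -0.42  2.3   2.28  0.24 -0.61] 4.160165522166735e-13 1.0902923993063708e-15 | down [ 0.41  0.74 -0.49  2.24  2.37  0.4  -0.66] 3.429058924670487e-13 2.770494468484327e-16
[[ 391.63 -181.75  310.45   -0.09    0.63    0.79    1.83   -0.36    1.33
    -0.67]
 [ 350.45 -235.45  270.62   -0.12    0.68    0.74    1.93   -0.07    1.09
    -0.38]
 [ 367.97 -273.21  238.82   -0.14    0.69    0.65    2.03    0.2     0.77
    -0.11]
 [ 428.69 -261.97  210.19   -0.15    0.66    0.55    2.12    0.45    0.42
     0.14]
 [ 494.06 -186.39  197.48    0.      0.58    0.21    2.22    1.31    0.23
    -0.22]
 [ 520.86  -63.27  214.87    0.39    0.54   -0.42    2.3     2.28    0.24
    -0.61]]
goal [ 0.64  0.63 -0.8   2.29  1.91  0.44 -0.22] lift 120
 end [ 0.46  0.56 -0.52  2.3   2.14  0.29 -0.47] 7.072666868526371e-13 4.225442310974461e-15 | down [ 0.48  0.77 -0.59  2.24  2.26  0.45 -0.53] 2.4116620165382783e-13 5.954630084223067e-16
[[ 391.63 -181.75  370.45   -0.11    0.56    0.81 
[... 2783 characters left out ...]
0
 end [ 0.44  0.55 -0.49  2.3   2.17  0.27 -0.51] 4.218015328563021e-13 3.561218244247409e-15 | down [ 0.46  0.76 -0.56  2.24  2.29  0.43 -0.57] 8.556067554929069e-14 4.522963559488927e-16
[[ 390.47 -191.94  374.95   -0.13    0.55    0.84    1.76   -0.28    1.44
    -0.74]
 [ 354.1  -255.05  385.58   -0.17    0.51    0.8     1.81    0.08    1.29
    -0.47]
 [ 380.93 -296.38  376.43   -0.2     0.47    0.71    1.9     0.34    1.01
    -0.17]
 [ 448.64 -280.37  334.64   -0.17    0.44    0.56    2.02    0.54    0.63
     0.12]
 [ 510.55 -194.51  273.02   -0.11    0.46    0.37    2.17    0.75    0.23
     0.36]
 [ 520.86  -63.27  214.87    0.44    0.55   -0.49    2.3     2.17    0.27
    -0.51]]
```

```bash
cat > plan2.py <<'E'
from kin import *
Rz=R.from_euler('z',np.pi).as_matrix()
s,p,M=st();q0=np.array(s["joint_positions"])
T80=nsq(80,86);T0=nsq(0,86)
for W in([.4,.4,-.4,1.8,1.2,1.0,-.4],[.4,.4,-.4,1.9,1.6,.8,-.4],[.6,.4,-.7,1.8,1.4,.9,-.3],[.3,.35,-.4,1.9,1.4,.9,-.4]):
    W=np.array(W);q=q0.copy();tr=[]
    for k in range(1,5):
        x,B=fk(q0+(W-q0)*k/4);q,e,a=sim(q,x,B);tr.append(np.r_[x,(B@[0,0,86])+x,q,e])
    qe,e,a=sim(q,T80[0],T80[1]@Rz);qd,ed,ad=sim(qe,T0[0],T0[1]@Rz)
    print("W",W);print(np.array(tr));print(" end",qe,e,a," down",qd,ed)
E
python3 plan2.py
```

```text
W [ 0.4  0.4 -0.4  1.8  1.2  1.  -0.4]
[[ 414.64 -184.43  348.99  384.81 -169.37  269.75   -0.11    0.58    0.79
     1.75   -0.33    1.38   -0.65    0.  ]
 [ 412.52 -248.24  350.38  378.78 -265.6   273.2    -0.17    0.57    0.75
     1.78    0.01    1.18   -0.37    0.  ]
 [ 476.88 -293.33  382.01  462.85 -339.97  311.13   -0.26    0.53    0.73
     1.8     0.33    0.9    -0.15    0.  ]
 [ 581.71 -281.81  449.64  603.51 -341.87  392.07   -0.4     0.47    0.76
     1.82    0.7     0.58   -0.02    0.  ]]
 end [ 0.37  0.54 -0.4   2.3   2.31  0.23 -0.65] 6.638538076016056e-13 1.5848790922725392e-15  down [ 0.4   0.74 -0.47  2.24  2.39  0.39 -0.69] 7.105427357601002e-14
W [ 0.4  0.4 -0.4  1.9  1.6  0.8 -0.4]
[[ 398.68 -209.43  342.    365.73 -202.49  262.86   -0.13    0.59    0.81
     1.78   -0.25    1.32   -0.63    0.  ]
 [ 409.17 -294.51  348.42  378.07 -327.11  275.16   -0.2     0.59    0.79
     1.83    0.15    1.02   -0.33    0.  ]
 [ 507.68 -329.71  387.69  508.67 -389.02  325.42   -0.31    0.55    0.8
     1.87    0.55    0.63   -0.12    0.  ]
 [ 634.69 -265.41  456.38  680.06 -32
[... 891 characters left out ...]
2] 1.2409095402129096e-13
W [ 0.3   0.35 -0.4   1.9   1.4   0.9  -0.4 ]
[[ 405.47 -184.47  347.94  373.91 -173.74  268.66   -0.14    0.57    0.79
     1.78   -0.28    1.35   -0.64    0.  ]
 [ 410.47 -248.15  354.23  379.02 -274.57  278.67   -0.24    0.55    0.76
     1.83    0.1     1.1    -0.37    0.  ]
 [ 494.53 -274.38  393.88  491.65 -328.99  327.5    -0.37    0.49    0.76
     1.87    0.49    0.78   -0.17    0.  ]
 [ 610.01 -214.24  467.51  650.08 -271.52  417.43   -0.6     0.44    0.86
     1.92    0.99    0.41   -0.13    0.  ]]
 end [ 0.35  0.53 -0.37  2.3   2.36  0.23 -0.7 ] 1.9781137358595888 0.00713779050758745  down [ 0.38  0.73 -0.44  2.24  2.44  0.37 -0.74] 2.511142873668219e-13
```

```bash
cat > plan3.py <<'E'
from kin import *
Rz=R.from_euler('z',np.pi).as_matrix()
s,p,M=st();q0=np.array(s["joint_positions"]);T80=nsq(80,86)
qg,e,a=ik(T80[0],T80[1]@Rz,np.array([.73,.69,-.97,2.29,1.84,.56,-.13]))
W=[]
for k in range(1,7):
    f=k/6;x,B=fk(q0+(qg-q0)*f);W.append((x+[0,0,120*np.sin(np.pi*f)],B))
pickle.dump(W,open("W.pkl","wb"))
go(*W[:2])
E
python3 plan3.py
```

```text
t 9.1 F [ 0.5 -0.1 -0.6] gap 35.4 gf 40.8 pos [ 476.47 -138.96  379.65] rpy [-2.72  0.2  -0.3 ]
[ 391.1 -172.8  366.2] turn [-0.0791, -0.0993, -0.097] shift [-0.2696, 0.2548, 0.0081] mm 93 deg 28.8
[ 345.3 -218.9  365.7] turn [-0.1381, -0.1859, -0.2405] shift [-0.3878, 0.4759, -0.0608] mm 154 deg 60.1
```

Request:
step_arm([
  [[-0.08,-0.1,-0.1],[-0.27,0.255,0.01],1],
  [[-0.08,-0.1,-0.1],[-0.27,0.255,0.01],1],
  [[-0.08,-0.1,-0.1],[-0.27,0.255,0.01],1],
  [[-0.08,-0.1,-0.1],[-0.27,0.255,0.01],1],
  [[-0.138,-0.186,-0.24],[-0.388,0.476,-0.06],1],
  [[-0.138,-0.186,-0.24],[-0.388,0.476,-0.06],1],
  [[-0.138,-0.186,-0.24],[-0.388,0.476,-0.06],1],
  [[-0.138,-0.186,-0.24],[-0.388,0.476,-0.06],1],
])

```text
t: 9.9
tool_pos: [346.9, -217.8, 365.9]
ee_rot: [-2.83, 0.501, 0.681]
contact_force: [0.6, 0.6, -1.3]
finger_gap: 35.1
finger_force: 40.8
```

```bash
cat > nx.py <<'E'
from kin import *
import sys
log();W=pickle.load(open("W.pkl","rb"));go(*W[int(sys.argv[1]):int(sys.argv[2])])
E
python3 nx.py 2 4
```

```text
q [-0.13  0.54  0.72  1.82  0.01  1.37 -0.38]
t 9.9 F [ 0.6  0.6 -1.3] gap 35.1 gf 40.8 pos [ 346.89 -217.76  365.86] rpy [-2.83  0.5   0.68]
[ 355.5 -253.5  345. ] turn [-0.0735, -0.0501, -0.168] shift [-0.0156, 0.1582, 0.0581] mm 42 deg 34.2
[ 411.1 -245.4  297. ] turn [-0.1635, -0.0766, -0.3524] shift [0.2464, 0.2906, 0.0944] mm 98 deg 71.3
```

Joints follow the prediction exactly.

Request:
step_arm([
  [[-0.0735,-0.05,-0.168],[-0.016,0.158,0.058],1],
  [[-0.0735,-0.05,-0.168],[-0.016,0.158,0.058],1],
  [[-0.0735,-0.05,-0.168],[-0.016,0.158,0.058],1],
  [[-0.0735,-0.05,-0.168],[-0.016,0.158,0.058],1],
  [[-0.1635,-0.077,-0.352],[0.246,0.29,0.094],1],
  [[-0.1635,-0.077,-0.352],[0.246,0.29,0.094],1],
  [[-0.1635,-0.077,-0.352],[0.246,0.29,0.094],1],
  [[-0.1635,-0.077,-0.352],[0.246,0.29,0.094],1],
])

```text
t: 10.7
tool_pos: [411.5, -244.9, 296.7]
ee_rot: [-2.812, 0.374, 1.88]
contact_force: [0.3, -0.4, -1.0]
finger_gap: 35.4
finger_force: 40.8
```

```bash
python3 nx.py 4 6
```

```text
q [-0.11  0.49  0.46  2.02  0.4   0.79  0.25]
t 10.7 F [ 0.3 -0.4 -1. ] gap 35.4 gf 40.8 pos [ 411.54 -244.9   296.68] rpy [-2.81  0.37  1.88]
[ 479.9 -177.7  243.4] turn [-0.1258, -0.0363, -0.19] shift [0.2386, 0.3675, 0.0171] mm 110 deg 41.5
[520.9 -63.3 214.9] turn [-0.2593, -0.0922, -0.3582] shift [0.6398, 0.6359, -0.1112] mm 227 deg 81.3
```

Request:
step_arm([
  [[-0.126,-0.036,-0.19],[0.239,0.367,0.017],1],
  [[-0.126,-0.036,-0.19],[0.239,0.367,0.017],1],
  [[-0.126,-0.036,-0.19],[0.239,0.367,0.017],1],
  [[-0.126,-0.036,-0.19],[0.239,0.367,0.017],1],
  [[-0.126,-0.036,-0.19],[0.239,0.367,0.017],1],
  [[-0.126,-0.036,-0.19],[0.239,0.367,0.017],1],
  [[-0.126,-0.036,-0.19],[0.239,0.367,0.017],1],
  [[-0.126,-0.036,-0.19],[0.239,0.367,0.017],1],
])

```text
t: 11.5
tool_pos: [479.9, -179.4, 244.1]
ee_rot: [-2.988, 0.342, 2.512]
contact_force: [1.2, 1.3, -0.9]
finger_gap: 35.7
finger_force: 40.9
```

```bash
python3 nx.py 4 6
```

```text
q [-0.04  0.48  0.25  2.17  0.58  0.32  0.55]
t 11.5 F [ 1.2  1.3 -0.9] gap 35.7 gf 40.9 pos [ 479.93 -179.4   244.09] rpy [-2.99  0.34  2.51]
[ 479.9 -177.7  243.4] turn [-0.0012, -0.0003, -0.0038] shift [0.0048, 0.0055, 0.0002] mm 2 deg 0.7
[520.9 -63.3 214.9] turn [-0.127, -0.0592, -0.1768] shift [0.172, 0.476, -0.0102] mm 127 deg 40.6
```

Request:
step_arm([
  [[-0.032,-0.015,-0.044],[0.043,0.119,0],1],
  [[-0.064,-0.03,-0.088],[0.086,0.238,0],1],
  [[-0.095,-0.044,-0.132],[0.129,0.357,0],1],
  [[-0.127,-0.059,-0.177],[0.172,0.476,-0.01],1],
  [[-0.127,-0.059,-0.177],[0.172,0.476,-0.01],1],
  [[-0.127,-0.059,-0.177],[0.172,0.476,-0.01],1],
  [[-0.127,-0.059,-0.177],[0.172,0.476,-0.01],1],
  [[-0.127,-0.059,-0.177],[0.172,0.476,-0.01],1],
])

```text
t: 12.3
tool_pos: [520.2, -63.8, 214.1]
ee_rot: [3.14, 0.488, 3.132]
contact_force: [0.3, -0.9, -1.3]
finger_gap: 34.9
finger_force: 40.9
```

```bash
python3 nx.py 5 6
```

```text
q [ 0.44  0.55 -0.49  2.3   2.19  0.27 -0.51]
t 12.3 F [ 0.3 -0.9 -1.3] gap 34.9 gf 40.9 pos [520.22 -63.84 214.14] rpy [3.14 0.49 3.13]
[520.9 -63.3 214.9] turn [0.0009, -0.0002, 0.0005] shift [-0.0036, 0.0023, -0.0014] mm 1 deg 0.2
```

Request:
step_arm([
  [[0,0,0],[-0.0036,0.0023,0.1],1],
  [[0,0,0],[-0.0036,0.0023,0.2],1],
  [[0,0,0],[-0.0036,0.0023,0.25],1],
  [[0,0,0],[-0.0036,0.0023,0.25],1],
  [[0,0,0],[-0.0036,0.0023,0.26],1],
  [[0,0,0],[-0.0036,0.0023,0.27],1],
  [[0,0,0],[-0.0036,0.0023,0.28],1],
  [[0,0,0],[-0.0036,0.0023,0.28],1],
])

```text
t: 13.1
tool_pos: [553.8, -63.3, 155.4]
ee_rot: [-3.14, 0.491, 3.132]
contact_force: [-5.8, -0.2, 14.4]
finger_gap: 34.9
finger_force: 43.7
```

```bash
cat >> go.py <<'E'
FL=np.diag([-1.,-1,1])
def fl(t): return (t[0],t[1]@FL)
def uvw():
    s,p,M=st();Q=M0=face()
    o=meterpt(P,[0,0,0])[0];d=Q.T@(p-o);f=Q.T@np.array(s["contact_force"])
    print("u,v,w",round(d[0],2),round(-d[1],2),round(-d[2],2),"force u,v,w",np.round([f[0],-f[1],-f[2]],1))
E
python3 - <<'E'
from kin import *
log();uvw();go(fl(nsq(0,86)))
E
```

```text
q [ 0.46  0.73 -0.56  2.25  2.28  0.41 -0.56]
u,v,w -39.9 -98.76 100.01 force u,v,w [ 1.7 -0.3 15.5]
t 13.1 F [-5.8 -0.2 14.4] gap 34.9 gf 43.7 pos [553.84 -63.3  155.4 ] rpy [-3.14  0.49  3.13]
[558.4 -63.7 144.2] turn [-0.0001, 0.0007, 0.0006] shift [0.0049, -0.0013, 0.048] mm 12 deg 0.2
```

```bash
python3 - <<'E'
from chk import *
C={n:shot(n) for n in("top","side")};pickle.dump(C,open("c2.pkl","wb"))
s,p,M=st();print(M.T@np.array(s["ft_torque"]),np.array(s["ft_torque"]))
im=[]
for n in C:
    c=projN(C[n],meterpt(P,[-41.1,-99.1,25]))[0];r=28
    A=np.float32([[400/56,0,200-c[0]*400/56],[0,400/56,200-c[1]*400/56]])
    a=cv2.warpAffine(C[n]["pixels"],A,(400,400),flags=cv2.INTER_CUBIC)[:,:,::-1].copy()
    a=np.clip(a*1.5,0,255).astype(np.uint8)
    u0,v0=A-42,V
    a0,b0=globals()['A'] if 0 else 0.9-42,-99.1
    for hh,k,col in((14,20,(0,0,255)),(14,18,(0,255,0)),(56,18,(255,0,0))):
        q=projN(C[n],meterpt(P,np.array([[a0+k,b0+k,hh],[a0-k,b0+k,hh],[a0-k,b0-k,hh],[a0+k,b0-k,hh]])))@A[:,:2].T+A[:,2]
        cv2.polylines(a,[np.round(q).astype(int)],True,col,1)
    im.append(a)
cv2.imwrite("pics/ins.png",np.hstack(im))
E
```

```text
[0.09 0.54 0.04] [-0.06  0.54 -0.08]
```

View pics/ins.png

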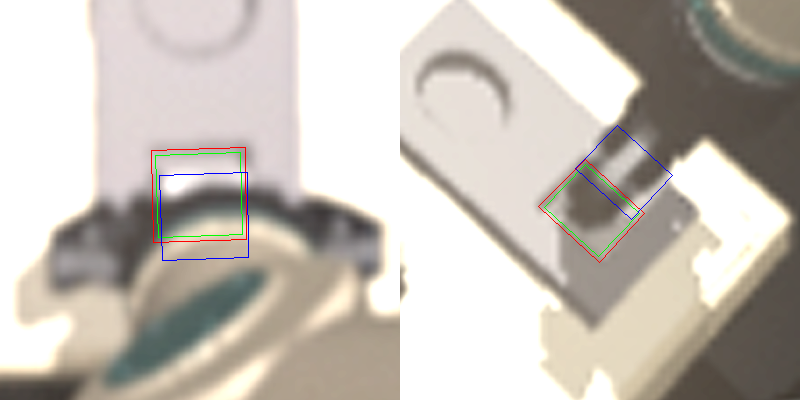

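The grip is right (pads left and right) and the overlay fits the nest. The forces suggest contact at the down-slope rim, so I ease the cell up-slope under light pressure.

Request:
step_arm([
  [[0,0,0],[-0.003,0,0.0],1],
  [[0,0,0],[-0.006,0,0.002],1],
  [[0,0,0],[-0.009,0,0.004],1],
  [[0,0,0],[-0.012,0,0.006],1],
  [[0,0,0],[-0.012,0,0.008],1],
  [[0,0,0],[-0.012,0,0.01],1],
  [[0,0,0],[-0.012,0,0.012],1],
  [[0,0,0],[-0.012,0,0.012],1],
])

```text
t: 14.0
tool_pos: [557.3, -63.3, 154.5]
ee_rot: [-3.14, 0.49, 3.132]
contact_force: [-8.7, -1.1, 18.8]
finger_gap: 35.3
finger_force: 45.5
```

```bash
python3 - <<'E'
from kin import *
uvw();go(fl(nsq(0,86)));s,p,M=st();print(M.T@np.array(s["ft_torque"]))
E
```

```text
u,v,w -37.25 -98.76 97.56 force u,v,w [ 1.1 -1.2 20.6]
t 14.0 F [-8.7 -1.1 18.8] gap 35.3 gf 45.5 pos [557.33 -63.35 154.49] rpy [-3.14  0.49  3.13]
[558.4 -63.7 144.2] turn [-0.0001, 0.0006, 0.0006] shift [0.0155, -0.0013, 0.0382] mm 10 deg 0.2
[0.16 0.78 0.03]
```

Request:
step_arm([
  [[0,0,0],[0,0,-0.03],1],
  [[0,0,0],[0.006,0,-0.06],1],
  [[0,0,0],[0.014,0,-0.1],1],
  [[0,0,0],[0.014,0,-0.12],1],
  [[0,0,0],[0.014,0,-0.12],1],
  [[0,0,0],[0.014,0,-0.12],1],
  [[0,0,0],[0.014,0,-0.12],1],
  [[0,0,0],[0.014,0,-0.12],1],
])

```text
t: 14.8
tool_pos: [540.3, -63.5, 176.4]
ee_rot: [3.141, 0.487, 3.13]
contact_force: [0.0, 0.2, -1.3]
finger_gap: 35.4
finger_force: 42.7
```

```bash
python3 - <<'E'
from chk import *
C={n:shot(n) for n in("top","side")};pickle.dump(C,open("c3.pkl","wb"))
uvw();s,p,M=st();print(M.T@np.array(s["ft_torque"]),s["finger_gap"])
im=[]
for n in C:
    c=projN(C[n],(p+M@[0,0,60.])[None])[0];k=400/44
    A=np.float32([[k,0,200-c[0]*k],[0,k,200-c[1]*k]])
    a=cv2.warpAffine(C[n]["pixels"],A,(400,400),flags=cv2.INTER_CUBIC)[:,:,::-1].copy()
    a=(255*(a/255.)**.6).astype(np.uint8);b=a.copy()
    for hh,col in((0,(0,0,255)),(42,(255,0,0))):
        q=projN(C[n],np.array([p+M@[sx*18,sy*18,87-hh] for sx,sy in((1,1),(-1,1),(-1,-1),(1,-1))]))@A[:,:2].T+A[:,2]
        cv2.polylines(b,[np.round(q).astype(int)],True,col,1)
    im.append(np.hstack([a,b])[:300] if n=="side" else np.hstack([a,b])[50:350])
cv2.imwrite("pics/ins2.png",np.vstack(im))
E
```

```text
u,v,w -41.99 -99.07 124.98 force u,v,w [-0.1 -0.9 -1.5]
[-0.01  0.63  0.06] 35.38257558189528
```

View pics/ins2.png

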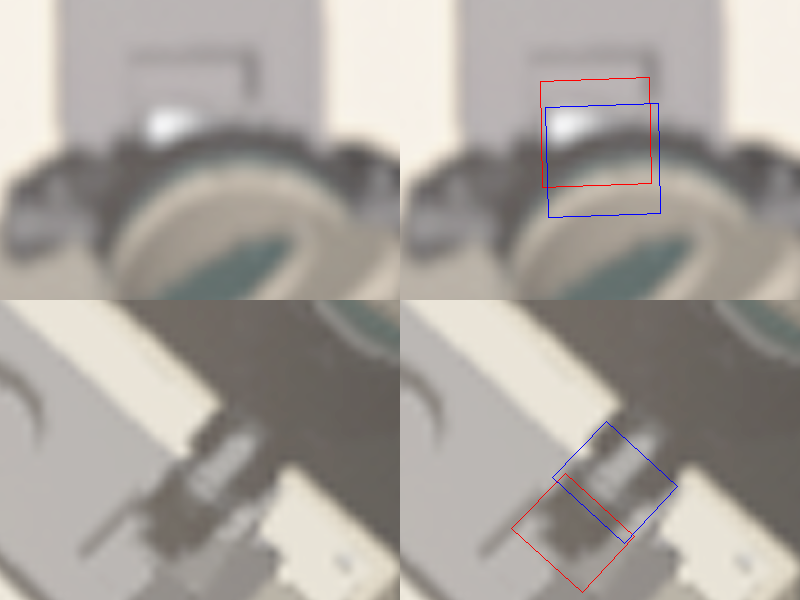

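The free-air torque is a bias, and the held cell's visible top edge (crop about (150–190,107)) agrees with the prediction. The cell probably slipped a little in the 40 N grip. I grip harder and try again, more centred.

Request:
step_arm([
  [[0,0,0],[-0.002,0,0],1],
  [[0,0,0],[-0.002,0,0],1],
  [[0,0,0],[-0.002,0,0.05],1],
  [[0,0,0],[-0.002,0,0.08],1],
  [[0,0,0],[-0.002,0,0.1],1],
  [[0,0,0],[-0.002,0,0.108],1],
  [[0,0,0],[-0.002,0,0.112],1],
  [[0,0,0],[-0.002,0,0.112],1],
], force=100)

```text
t: 15.7
tool_pos: [553.0, -63.6, 153.2]
ee_rot: [-3.141, 0.487, 3.131]
contact_force: [-8.8, -0.6, 12.5]
finger_gap: 34.4
finger_force: 104.5
```

```bash
cat > w.py <<'E'
from kin import *
uvw();s,p,M=st();print("t",s["t"],"tq",M.T@np.array(s["ft_torque"])-[0,.63,.05],"gap",s["finger_gap"],s["finger_force"])
E
python3 w.py
```

```text
u,v,w -41.65 -99.03 98.47 force u,v,w [-1.9 -0.7 15.2]
t 15.7 tq [ 0.22  0.25 -0.05] gap 34.37560489826044 104.45462107658386
```

Request:
step_arm([
  [[0,0,0],[0,0.002,0],1],
  [[0,0,0],[0,0.004,0],1],
  [[0,0,0],[0,0.006,0],1],
  [[0,0,0],[0,0.008,0],1],
  [[0,0,0],[0,0.01,0],1],
  [[0,0,0],[0,0.012,0],1],
  [[0,0,0],[0,0.012,0],1],
  [[0,0,0],[0,0.012,0],1],
])

```text
t: 16.5
tool_pos: [553.0, -63.1, 153.2]
ee_rot: [-3.137, 0.488, 3.129]
contact_force: [-8.3, -5.1, 14.7]
finger_gap: 34.6
finger_force: 104.3
```

```bash
python3 w.py
```

```text
u,v,w -41.69 -98.57 98.44 force u,v,w [-0.3 -5.2 16.8]
t 16.5 tq [ 1.15  0.4  -0.16] gap 34.583661137096485 104.34908151626587
```

Request:
step_arm([
  [[0,0,0],[-0.002,0,0],1],
  [[0,0,0],[-0.004,0,0],1],
  [[0,0,0],[-0.006,0,0],1],
  [[0,0,0],[-0.008,0,0],1],
  [[0,0,0],[-0.01,0,0],1],
  [[0,0,0],[-0.01,0,0],1],
  [[0,0,0],[-0.01,0,0],1],
  [[0,0,0],[-0.01,0,0],1],
])

```text
t: 17.3
tool_pos: [553.4, -63.1, 153.3]
ee_rot: [-3.138, 0.484, 3.128]
contact_force: [-11.4, -5.1, 11.9]
finger_gap: 34.1
finger_force: 104.3
```

```bash
python3 w.py
```

```text
u,v,w -41.26 -98.6 98.35 force u,v,w [-4.4 -5.2 15.8]
t 17.3 tq [ 1.23  1.16 -0.18] gap 34.066187988839 104.32689428329468
```

```bash
python3 - <<'E'
from chk import *
C=pickle.load(open("c3.pkl","rb"));c3=C["side"]
p=np.array([540.3,-63.5,176.4]);M=R.from_euler('xyz',[3.141,.487,3.13]).as_matrix()
c=projN(c3,(p+M@[0,0,60.])[None])[0];k=400/44
f=lambda v:np.round((projN(c3,(p+M@np.array(v,float))[None])[0]-c)*k+200)+[0,300]
for z in(66,73,80,86):
    print(z,"y18",f([11,18,z]),f([-11,18,z]),"y30",f([11,30,z]),f([-11,30,z]))
a=c3["pixels"][int(c[1])-8:int(c[1])+18,int(c[0])-22:int(c[0])+8].mean(2).astype(int)
print(int(c[0])-22,int(c[1])-8,c);print("\n".join(" ".join(f"{x:3d}" for x in r) for r in a))
E
python3 w.py
```

```text
66 y18 [189. 555.] [145. 516.] y30 [171. 574.] [127. 534.]
73 y18 [182. 563.] [139. 524.] y30 [164. 583.] [120. 543.]
80 y18 [175. 572.] [132. 532.] y30 [157. 591.] [114. 551.]
86 y18 [169. 578.] [126. 539.] y30 [151. 597.] [108. 558.]
218 159 [240.91 167.35]
148 148 148 148 148 110 129 146 147 147 148 148 147 147 146 147 158 197 208 209 208 208 200 144  76  58  61  64  76  73
149 148 148 148 148 121 135 146 148 148 148 147 147 147 147 147 147 158 197 205 208 203 146  77  59  59  75  92  98  83
149 148 148 148 148 131 144 148 148 147 148 148 148 147 147 147 147 147 158 184 203 189 103  61  59  70 115 133 135  94
149 148 149 148 148 140 147 148 147 148 148 147 148 147 147 147 147 147 146 146 181 195 110  61  69 104 132 135 128  77
149 149 148 148 148 148 148 148 148 148 148 148 147 148 147 147 147 146 147 143 127 110  81  82 104 133 136 130  95  62
147 147 148 148 148 148 148 148 148 148 148 148 147 147 147 147 147 147 147 121  83  82  84 121 135 136 129  97  65  59
149 149 149 149 148 148 148 148 148 148 148 148 148 148 148 148 144 146 140  90  66  74 107 115 130 131  96  65  60  59

[... 1702 characters left out ...]
1 112  90  96 135 147 148 148 148 148 110  97  98  99  99  99  98  98  98  97  98 102 122 138 140
211 211 211 211 211 211 170 122  92  96 135 144 147 148 148 109  99  99  97  99  98  98  98  98  97 102 122 139 140 140
211 211 211 211 211 211 211 175 124  92  95 121 143 147 148 109  99  99  99  99  99  99  98  98 100 122 139 141 140 140
211 211 211 211 211 211 211 211 176 124  95  85 120 142 147 109  99  98  99  98  98  98  98 100 115 138 141 140 141 140
212 212 211 211 211 211 211 211 211 175 130  97  85 120 139 108  99  99  99  99  98  98 100 115 138 141 140 140 140 140
u,v,w -41.26 -98.6 98.35 force u,v,w [-4.4 -5.2 15.8]
t 17.3 tq [ 1.23  1.16 -0.18] gap 34.066187988839 104.32689428329468
```

```bash
cat >> kin.py <<'E'
def tp(u,v,w,deg=0): return (meterpt(P,[u,v,w])[0],face()@FL@R.from_euler('y',deg,degrees=True).as_matrix())
E
python3 - <<'E'
from kin import *
log()
t=[tp(-42,-99.1,112,0),tp(-53,-99.1,112,-10),tp(-53,-99.1,97.5,-10),tp(-60,-99.1,97.5,-10)]
go(*t)
s,p,M=st();q=np.array(s["joint_positions"])
for x in t: q,e,a=sim(q,*x);print(q,e)
E
```

```text
q [ 0.45  0.73 -0.55  2.25  2.27  0.41 -0.56]
t 17.3 F [-11.4  -5.1  11.9] gap 34.1 gf 104.3 pos [553.42 -63.14 153.29] rpy [-3.14  0.48  3.13]
[546.4 -63.6 165. ] turn [-0.0013, -0.0015, -0.0006] shift [0.0032, -0.0022, -0.0546] mm 14 deg 0.4
[536.6 -63.5 159.8] turn [-0.0014, -0.057, -0.0005] shift [0.0472, -0.0023, -0.0544] mm 18 deg 10.3
[543.4 -63.5 147. ] turn [-0.0014, -0.057, -0.0005] shift [0.0469, -0.0021, 0.0036] mm 12 deg 10.3
[537.3 -63.5 143.7] turn [-0.0014, -0.057, -0.0005] shift [0.0749, -0.0021, 0.0037] mm 19 deg 10.3
[ 0.46  0.7  -0.55  2.27  2.26  0.4  -0.56] 2.5903156787248613e-13
[ 0.59  0.82 -0.75  2.4   2.54  0.76 -0.76] 1.4210854715202004e-14
[ 0.58  0.86 -0.74  2.39  2.55  0.78 -0.75] 3.0354398977712303e-13
[ 0.58  0.87 -0.75  2.41  2.56  0.8  -0.76] 1.2730419646209808e-13
```

Request:
step_arm([
  [[0,0,0],[0.008,-0.012,-0.03],1],
  [[0,0,0],[0.01,-0.012,-0.06],1],
  [[0,-0.03,0],[0.03,-0.012,-0.06],1],
  [[0,-0.056,0],[0.056,-0.012,-0.06],1],
  [[0,-0.056,0],[0.056,-0.012,-0.06],1],
  [[0,-0.056,0],[0.056,-0.012,-0.06],1],
  [[0,-0.056,0],[0.056,-0.012,-0.06],1],
  [[0,-0.056,0],[0.056,-0.012,-0.06],1],
])

```text
t: 18.1
tool_pos: [537.9, -63.4, 161.1]
ee_rot: [-3.141, 0.664, 3.131]
contact_force: [0.9, -1.2, -0.4]
finger_gap: 34.5
finger_force: 102.0
```

```bash
python3 - <<'E'
from kin import *
uvw();t=[tp(-53,-99.1,112,-10),tp(-53,-99.1,97.5,-10),tp(-60,-99.1,97.5,-10)]
go(*t);s,p,M=st();print(M.T@np.array(s["ft_torque"]))
E
```

```text
u,v,w -51.29 -99.04 112.5 force u,v,w [ 0.6 -1.1 -0.8]
t 18.1 F [ 0.9 -1.2 -0.4] gap 34.5 gf 102.0 pos [537.91 -63.4  161.08] rpy [-3.14  0.66  3.13]
[536.6 -63.5 159.8] turn [-0.0001, 0.0004, 0.0002] shift [0.0071, -0.0002, 0.0008] mm 2 deg 0.1
[543.4 -63.5 147. ] turn [-0.0001, 0.0004, 0.0002] shift [0.0172, -0.0002, 0.0579] mm 15 deg 0.1
[537.3 -63.5 143.7] turn [-0.0001, 0.0004, 0.0002] shift [0.0448, -0.0002, 0.053] mm 17 deg 0.1
[-0.02  0.75  0.  ]
```

Lower the leading edge into the nest, then slide it to the lower wall.

Request:
step_arm([
  [[0,0,0],[0.01,0,0.02],1],
  [[0,0,0],[0.014,0,0.04],1],
  [[0,0,0],[0.017,0,0.058],1],
  [[0,0,0],[0.017,0,0.058],1],
  [[0,0,0],[0.017,0,0.058],1],
  [[0,0,0],[0.017,0,0.058],1],
  [[0,0,0],[0.017,0,0.058],1],
  [[0,0,0],[0.017,0,0.058],1],
])

```text
t: 18.9
tool_pos: [541.7, -63.3, 148.9]
ee_rot: [-3.138, 0.668, 3.135]
contact_force: [-18.0, -2.2, 33.4]
finger_gap: 34.4
finger_force: 108.6
```

```bash
python3 w.py
```

```text
u,v,w -53.69 -98.86 99.96 force u,v,w [-0.2 -2.4 37.9]
t 18.9 tq [ 0.64 -0.68 -0.05] gap 34.44476947196407 108.62636804580688
```

Request:
step_arm([
  [[0,0,0],[0.007,0,-0.001],1],
  [[0,0,0],[0.014,0,-0.002],1],
  [[0,0,0],[0.02,0,-0.003],1],
  [[0,0,0],[0.027,0,-0.004],1],
  [[0,0,0],[0.034,0,-0.005],1],
  [[0,0,0],[0.034,0,-0.005],1],
  [[0,0,0],[0.034,0,-0.005],1],
  [[0,0,0],[0.034,0,-0.005],1],
])

```text
t: 19.7
tool_pos: [540.2, -63.1, 148.3]
ee_rot: [-3.135, 0.683, 3.137]
contact_force: [-9.0, -2.8, 38.0]
finger_gap: 34.5
finger_force: 108.1
```

```bash
python3 w.py
```

```text
u,v,w -55.28 -98.7 100.15 force u,v,w [10.  -2.9 37.7]
t 19.7 tq [ 0.54 -3.28 -0.03] gap 34.46132085920079 108.11401605606079
```

Request:
step_arm([
  [[0,0,0],[-0.02,0,-0.06],1],
  [[0,0,0],[-0.04,0,-0.15],1],
  [[0,0.03,0],[-0.08,0,-0.24],1],
  [[0,0.056,0],[-0.1,0,-0.32],1],
  [[0,0.056,0],[-0.1,0,-0.32],1],
  [[0,0.056,0],[-0.1,0,-0.32],1],
  [[0,0.056,0],[-0.1,0,-0.32],1],
  [[0,0.056,0],[-0.1,0,-0.32],1],
])

```text
t: 20.5
tool_pos: [504.3, -62.8, 218.4]
ee_rot: [3.14, 0.484, 3.13]
contact_force: [-0.1, 0.0, -1.6]
finger_gap: 34.4
finger_force: 103.1
```

```bash
python3 - <<'E'
from chk import *
uvw();s,p,M=st();print(s["t"])
C={n:shot(n) for n in("top","side")};pickle.dump(C,open("c4.pkl","wb"))
D1=pickle.load(open("c1.pkl","rb"))
p1=np.array([583.37,-73.05,232.98]);M1=R.from_euler('xyz',[-3.13,-.412,-.013]).as_matrix()
def im(c,p,M,tilt=None,k=400/40):
    o=projN(c,(p+M@[0,0,65.])[None])[0];A=np.float32([[k,0,200-o[0]*k],[0,k,150-o[1]*k]])
    a=cv2.warpAffine(c["pixels"],A,(400,300),flags=cv2.INTER_CUBIC)[:,:,::-1];a=(255*(a/255.)**.6).astype(np.uint8)
    if tilt is not None:
        T=R.from_euler('y',tilt,degrees=True).as_matrix()
        for hh,col in((0,(0,0,255)),(42,(255,0,0))):
            q=projN(c,np.array([p+M@(np.array([0,0,54.])+T@np.array([sx*18,sy*18,33.-hh])) for sx,sy in((1,1),(-1,1),(-1,-1),(1,-1))]))@A[:,:2].T+A[:,2]
            cv2.polylines(a,[np.round(q).astype(int)],True,col,1)
    return a
c=C["side"]
cv2.imwrite("pics/cmp.png",np.vstack([np.hstack([im(c,p,M),im(c,p,M,0)]),np.hstack([im(D1["side"],p1,M1),im(D1["side"],p1,M1,0)])]))
E
```

```text
u,v,w -54.06 -98.8 178.92 force u,v,w [-0.9  0.  -1.4]
20.5
```

View pics/cmp.png

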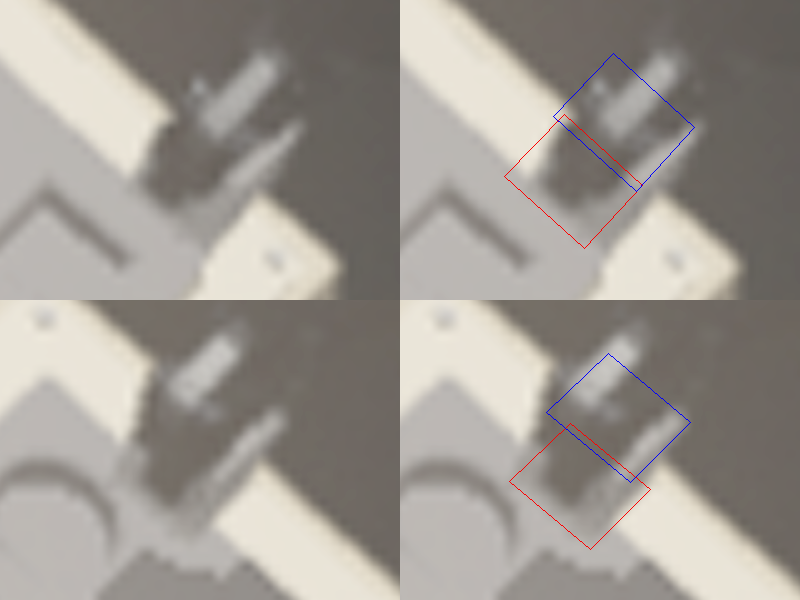

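The crops (finger end about (180,205) above, (165,500) below) don't settle it: the cell may have pivoted about the finger axis, or it may be held too low. One fix covers both: set it down and regrip higher, with the fingers closing along the slope so it cannot pivot. I check the kinematics for that.

```bash
cat > plan4.py <<'E'
from kin import *
s,p,M=st();q0=np.array(s["joint_positions"]);print(q0)
def f4(h,k,tc,n): 
    t=(nsq if n=="s" else nrd)(h,tc);return t[0],t[1]@FL@R.from_euler('z',k*np.pi/2).as_matrix()
TD=np.array([450,-235.])
for Y in(np.pi,np.pi-.4,np.pi+.4,np.pi-.8):
  q1,e1,_=sim(q0,np.r_[TD,230],down(Y));q2,e2,_=sim(q1,np.r_[TD,88],down(Y));q3,e3,_=sim(q2,np.r_[TD,200],down(Y))
  print("Y",round(Y,2),q1,e1,"low",q2,e2)
  for k in(1,-1):
    D=down(Y)@R.from_euler('z',k*np.pi/2).as_matrix()
    q4,e4,_=sim(q3,np.r_[TD,200],D);q5,e5,_=sim(q4,np.r_[TD,96],D);q6,e6,_=sim(q5,np.r_[TD,260],D)
    a=f4(80,k,96,"s");q7,e7,_=sim(q6,*a);b=f4(0,k,96,"s");q8,e8,_=sim(q7,*b)
    print("  k",k,"es",np.round([e4,e5,e6,e7,e8],1),"q5",q5,"q7",q7,"q8",q8)
for k in(1,-1):
    for n in "sr":
        for h in(0,60): S=sols(*f4(h,k,96,n),30);print(k,n,h,len(S),S.min(0) if len(S) else"",S.max(0) if len(S) else"")
E
python3 plan4.py
```

```text
[ 0.48  0.54 -0.55  2.33  2.16  0.29 -0.49]
Y 3.14 [ 1.01  0.69 -0.91  1.97  0.73  0.85  1.26] 1.4210854715202004e-13 low [ 0.86  0.89 -0.67  2.05  1.04  0.59  1.01] 1.8198773652309366e-13
  k 1 es [0. 0. 0. 0. 0.] q5 [ 0.61  0.78 -0.28  2.05  0.56  0.38 -0.12] q7 [ 0.5   0.54 -0.58  2.3   2.04  0.3  -1.94] q8 [ 0.52  0.76 -0.65  2.25  2.19  0.47 -2.03]
  k -1 es [0.  0.  1.1 0.  0. ] q5 [ 1.06  1.05 -1.07  2.04  1.25  0.93  2.41] q7 [ 0.82  0.75 -1.14  2.29  1.76  0.68  1.53] q8 [ 0.75  0.94 -1.07  2.24  1.95  0.78  1.44]
Y 2.74 [ 0.96  0.66 -0.82  1.97  0.67  0.81  0.93] 2.5101374110158326e-13 low [ 0.8   0.86 -0.58  2.05  0.96  0.53  0.68] 2.1877332753690343e-13
  k 1 es [0. 0. 0. 0. 0.] q5 [ 0.57  0.78 -0.21  2.05  0.44  0.35 -0.41] q7 [ 0.5   0.54 -0.58  2.3   2.03  0.3  -1.94] q8 [ 0.52  0.76 -0.65  2.25  2.19  0.47 -2.03]
  k -1 es [0. 0. 0. 0. 0.] q5 [ 1.03  1.01 -1.    2.04  1.21  0.86  2.03] q7 [ 0.84  0.77 -1.18  2.29  1.75  0.72  1.54] q8 [ 0.76  0.96 -1.1   2.24  1.94  0.81  1.46]
Y 3.54 [ 1.05  0.73 -1.    1.97  0.79  0.9   1.6 ] 2.3437142008433856e-13 low [ 0.91  0.92 
[... 934 characters left out ...]
.77 0.97 0.66 2.27 4.1  0.82 2.77]
1 s 60 17 [-0.31  0.55 -1.18  2.28  1.8   0.26 -2.21] [0.83 0.84 0.58 2.32 4.18 0.77 2.49]
1 r 0 12 [ 0.39  0.69 -1.15  2.03  1.67  0.27 -1.58] [ 0.75  0.95 -0.48  2.04  1.71  0.8  -1.39]
1 r 60 11 [ 0.44  0.57 -1.2   2.07  1.38  0.26 -1.32] [ 0.81  0.83 -0.53  2.08  1.55  0.77 -1.27]
-1 s 0 21 [-0.46  0.68 -1.21  2.24  1.91  0.3  -1.12] [0.81 1.03 0.87 2.28 4.21 0.92 1.52]
-1 s 60 21 [-0.34  0.55 -1.13  2.29  1.81  0.26 -1.04] [0.8  0.8  0.62 2.32 4.21 0.72 1.5 ]
-1 r 0 14 [ 0.39  0.69 -1.21  2.03  1.67  0.27  1.56] [ 0.77  0.99 -0.48  2.04  1.71  0.86  1.77]
-1 r 60 13 [ 0.44  0.57 -1.21  2.07  1.38  0.26  1.82] [ 0.81  0.83 -0.53  2.08  1.55  0.77  1.87]
```

```bash
python3 - <<'E'
from kin import *
Y=2.6;TD=[450,-235.]
s,p,M=st();q=np.array(s["joint_positions"])
T=[(np.r_[TD,230],down(Y)),(np.r_[TD,100],down(Y)),(np.r_[TD,86],down(Y))]
go(*T)
for x in T: q,e,a=sim(q,*x);print(q,e)
E
```

```text
t 20.6 F [ 0.5  0.9 -1. ] gap 34.2 gf 103.1 pos [504.46 -63.01 218.66] rpy [3.14 0.48 3.13]
[ 450. -235.  230.] turn [0.0414, 0.1503, 0.1654] shift [0.1645, -0.6902, -0.1391] mm 181 deg 40.9
[ 450. -235.  100.] turn [0.0414, 0.1503, 0.1654] shift [0.4065, -0.6911, 0.3211] mm 216 deg 40.9
[ 450. -235.   86.] turn [0.0414, 0.1503, 0.1654] shift [0.4326, -0.6912, 0.3707] mm 224 deg 40.9
[ 0.95  0.65 -0.79  1.97  0.65  0.8   0.81] 1.7288250917028504e-13
[ 0.8   0.83 -0.57  2.05  0.91  0.53  0.59] 1.556721137788958e-13
[ 0.78  0.85 -0.54  2.05  0.94  0.51  0.56] 3.113442275577916e-13
```

Request:
step_arm([
  [[0.0083,0.03,0.033],[0.033,-0.138,-0.028],1],
  [[0.0166,0.06,0.066],[0.066,-0.276,-0.056],1],
  [[0.025,0.09,0.099],[0.099,-0.414,-0.083],1],
  [[0.033,0.12,0.132],[0.132,-0.552,-0.11],1],
  [[0.0414,0.15,0.165],[0.165,-0.69,-0.139],1],
  [[0.0414,0.15,0.165],[0.165,-0.69,-0.139],1],
  [[0.0414,0.15,0.165],[0.28,-0.69,0.08],1],
  [[0.0414,0.15,0.165],[0.37,-0.69,0.25],1],
])

```text
t: 21.4
tool_pos: [449.6, -239.7, 132.2]
ee_rot: [-3.14, 0.003, 2.587]
contact_force: [1.6, -0.3, -1.4]
finger_gap: 34.1
finger_force: 103.0
```

```bash
python3 - <<'E'
from kin import *
log();go((np.array([450,-235,100.]),down(2.6)),(np.array([450,-235,84.]),down(2.6)))
E
```

```text
q [ 0.82  0.77 -0.59  2.03  0.8   0.57  0.68]
t 21.4 F [ 1.6 -0.3 -1.4] gap 34.1 gf 103.0 pos [ 449.57 -239.69  132.25] rpy [-3.14  0.    2.59]
[ 450. -235.  100.] turn [-0.0006, 0.0009, -0.004] shift [0.0088, 0.0171, 0.1289] mm 33 deg 0.7
[ 450. -235.   84.] turn [-0.0006, 0.0009, -0.004] shift [0.0089, 0.0172, 0.1929] mm 48 deg 0.7
```

Request:
step_arm([
  [[0,0,0],[0,0.01,0],1],
  [[0,0,0],[0,0.01,0.02],1],
  [[0,0,0],[0,0.01,0.04],1],
  [[0,0,0],[0,0.01,0.06],1],
  [[0,0,0],[0,0.01,0.08],1],
  [[0,0,0],[0,0.01,0.1],1],
  [[0,0,0],[0,0.01,0.12],1],
  [[0,0,0],[0,0.01,0.12],1],
])

```text
t: 22.2
tool_pos: [452.4, -231.9, 102.9]
ee_rot: [-3.141, 0.004, 2.601]
contact_force: [0.3, -0.4, -1.0]
finger_gap: 34.3
finger_force: 103.0
```

```bash
python3 w.py; python3 -c "
from kin import *
go((np.array([450,-235,84.]),down(2.6)))"
```

```text
u,v,w -152.42 -268.53 100.4 force u,v,w [-0.2 -0.4 -1. ]
t 22.2 tq [ 0.01 -0.61 -0.04] gap 34.34952869696438 102.99905776977539
t 22.2 F [ 0.3 -0.4 -1. ] gap 34.3 gf 103.0 pos [ 452.36 -231.92  102.92] rpy [-3.14  0.    2.6 ]
[ 450. -235.   84.] turn [-0.0001, 0.0012, 0.0005] shift [0.0021, -0.0154, 0.0757] mm 19 deg 0.2
```

Request:
step_arm([
  [[0,0,0],[0,0,0.02],1],
  [[0,0,0],[0,0,0.04],1],
  [[0,0,0],[0,0,0.05],1],
  [[0,0,0],[0,0,0.06],1],
  [[0,0,0],[0,0,0.066],1],
  [[0,0,0],[0,0,0.07],1],
  [[0,0,0],[0,0,0.07],1],
  [[0,0,0],[0,0,0.07],1],
])

```text
t: 23.0
tool_pos: [452.4, -231.7, 88.4]
ee_rot: [-3.14, 0.006, 2.602]
contact_force: [-7.6, 2.5, 32.4]
finger_gap: 34.6
finger_force: 107.8
```

```bash
python3 - <<'E'
from kin import *
s,p,M=st();print(p,s["ee_rot"],s["contact_force"],M.T@np.array(s["ft_torque"]))
E
```

```text
[ 452.41 -231.68   88.41] [-3.14  0.01  2.6 ] [-7.56  2.47 32.41] [0.39 1.52 0.01]
```

Request:
step_arm([
  [[0,0,0],[0,0,-0.008],1],
  [[0,0,0],[0,0,-0.008],-1],
  [[0,0,0],[0,0,-0.008],-1],
  [[0,0,0],[0,0,-0.008],-1],
  [[0,0,0],[0,0,-0.008],-1],
  [[0,0,0],[0,0,-0.1],-1],
  [[0,0,0],[0,0,-0.3],-1],
  [[0,0,0],[0.2,-0.5,-0.5],-1],
], force=100)

```text
t: 23.8
tool_pos: [422.1, -256.7, 181.8]
ee_rot: [3.134, 0.015, 2.61]
contact_force: [1.3, -2.5, 0.6]
finger_gap: 85.4
finger_force: 0.0
```

```bash
python3 - <<'E'
from kin import *
go((np.array([450,-235,200.]),down(2.6-np.pi/2)))
s,p,M=st();print(s["joint_positions"])
C={n:shot(n) for n in("top","side")};pickle.dump(C,open("c5.pkl","wb"))
cs=[C["top"],C["side"]]
def cell(q):
    c,s=np.cos(q[2]),np.sin(q[2]);z=42
    k=np.array([[18,18],[-18,18],[-18,-18],[18,-18]])@np.array([[c,s],[-s,c]])+q[:2];k=np.c_[k,np.full(4,z)]
    return [line(k[i],k[(i+1)%4]) for i in range(4)]+[np.c_[circ(12)+q[:2],np.full(60,z+3)]]
for cc in(cs,cs[:1],cs[1:]):
    for y0 in (0,.5,1.1):
        q,r,m=fit(cc,cell,[452.4,-231.7,2.6-np.pi/2+y0-.5],rads=(4,2,1.5));print(q,r,np.array(m,float))
for n in C: print(n,[(np.round(d["bbox"]),round(d["conf"],2)) for d in ctrl.look_for("square_cell",n)],projN(C[n],np.array([[452.4,-231.7,21]])))
E
```

```text
t 23.8 F [ 1.3 -2.5  0.6] gap 85.4 gf 0.0 pos [ 422.12 -256.7   181.81] rpy [3.13 0.01 2.61]
[ 450. -235.  200.] turn [0.0056, 0.0017, 0.5033] shift [-0.0532, 0.1319, -0.071] mm 40 deg 90.6
[ 0.95  0.68 -0.68  2.06  0.73  0.64  0.81]
[ 444.68 -229.41    1.01] 0.6949459685413126 [-0.3  -0.51  1.23 -0.66  0.85  1.51 -0.05  0.48  1.43  0.34]
[ 444.7  -229.43    1.01] 0.691101395071759 [-0.34 -0.46  1.25 -0.68  0.83  1.52 -0.05  0.08  1.45  0.35]
[ 444.7  -229.32    1.02] 0.6923969803023897 [-0.2  -0.51  1.24 -0.62  0.84  1.49 -0.06  0.5   1.42  0.35]
[ 445.15 -229.96    0.97] 0.7096050664053383 [-0.34 -0.46  1.26 -0.77  0.7 ]
[ 444.41 -228.39    1.03] 0.6692216592521404 [-0.01 -0.76  1.35 -0.45  0.92]
[ 444.36 -228.14    1.07] 0.6765251407687572 [-0.03 -0.83  1.19 -0.4   0.89]
[ 446.04 -231.09    1.02] 0.7181792279876065 [ 1.29  0.01 -0.09  1.15  0.36]
[ 445.87 -230.9     0.95] 0.7300179265264453 [1.33 0.01 0.87 1.46 0.4 ]
[ 446.1  -230.82    0.95] 0.7453318585010845 [ 1.29 -0.03  0.78  1.29  0.36]
top [(array([320., 218., 337., 229.]), 0.48), (array([167., 240., 187., 254.]), 0.27)] [[329.68 219.15]]
side [(array([285., 167., 302., 182.]), 0.73)] [[291.17 172.18]]
```

```bash
python3 - <<'E'
from kin import *
s,p,M=st();q=np.array(s["joint_positions"])
T=[(np.array([440,-90,260.]),down(1.03)),(np.array([445,-230,180.]),down(1.02)),(np.array([445,-230,96.]),down(1.02))]
go(*T[:1])
for x in T: q,e,a=sim(q,*x);print(q,e)
E
```

```text
t 24.0 F [ 0.3 -0.1  0.1] gap 85.5 gf 0.0 pos [ 413.95 -261.57  178.25] rpy [-3.14  0.    2.6 ]
[440. -90. 260.] turn [0.001, 0.0012, 0.499] shift [0.2645, 0.641, -0.3285] mm 192 deg 89.8
[ 0.37  0.43 -0.32  2.1   0.22  0.65 -0.64] 1.8474111129762605e-13
[ 0.6   0.62 -0.27  2.04  0.31  0.52 -0.44] 3.515571301265078e-13
[ 0.53  0.77 -0.17  2.07  0.38  0.33 -0.5 ] 1.556721137788958e-13
```

```bash
python3 - <<'E'
from kin import *
s,p,M=st();q=np.array(s["joint_positions"]);Yr=1.02+np.pi
def f4(h,k,tc,n): 
    t=(nsq if n=="s" else nrd)(h,tc);return t[0],t[1]@FL@R.from_euler('z',k*np.pi/2).as_matrix()
T=[(np.array([440,-100,260.]),down(Yr)),(np.array([445,-230,180.]),down(Yr)),(np.array([445,-230,96.]),down(Yr)),(np.array([445,-230,240.]),down(Yr)),f4(80,-1,96,"s"),f4(0,-1,96,"s")]
go(*T[:1])
for x in T: q,e,a=sim(q,*x);print(q,e)
E
```

```text
t 24.0 F [ 0.3 -0.1  0.1] gap 85.5 gf 0.0 pos [ 413.95 -261.57  178.25] rpy [-3.14  0.    2.6 ]
[ 440. -100.  260.] turn [-0.0012, 0.001, -0.4978] shift [0.2438, 0.6068, -0.3284] mm 183 deg 89.6
[ 0.93  0.69 -1.21  2.08  0.82  0.96  1.87] 1.0247593068766006e-13
[ 1.08  0.86 -1.08  2.02  1.    0.92  2.03] 1.302446348448666e-13
[ 1.01  0.98 -0.95  2.06  1.2   0.81  1.88] 2.481819080425819e-13
[ 1.13  0.78 -1.17  1.97  0.87  1.01  2.13] 2.0691316789454157e-13
[ 0.83  0.76 -1.15  2.29  1.76  0.69  1.53] 2.0147363782652157e-13
[ 0.75  0.95 -1.08  2.24  1.95  0.79  1.44] 1.5106345774618504e-13
```

Request:
step_arm([
  [[0,0,-0.04],[0.03,0.06,-0.1],-1],
  [[0,0,-0.08],[0.06,0.15,-0.2],-1],
  [[0,0,-0.12],[0.1,0.24,-0.3],-1],
  [[0,0,-0.17],[0.14,0.33,-0.33],-1],
  [[0,0,-0.21],[0.17,0.42,-0.33],-1],
  [[0,0,-0.26],[0.2,0.51,-0.33],-1],
  [[0,0,-0.3],[0.24,0.6,-0.33],-1],
  [[0,0,-0.35],[0.24,0.6,-0.33],-1],
])

```text
t: 24.8
tool_pos: [441.4, -95.9, 260.5]
ee_rot: [-3.14, 0.005, -2.576]
contact_force: [-0.2, -0.2, -0.2]
finger_gap: 85.5
finger_force: 0.0
```

```bash
cat > sqfit.py <<'E'
from kin import *
def cell(q):
    c,s=np.cos(q[2]),np.sin(q[2]);z=42
    k=np.array([[18,18],[-18,18],[-18,-18],[18,-18]])@np.array([[c,s],[-s,c]])+q[:2];k=np.c_[k,np.full(4,z)]
    return [line(k[i],k[(i+1)%4]) for i in range(4)]+[np.c_[circ(12)+q[:2],np.full(60,z+3)]]
def sqfit(x0):
    C={n:shot(n) for n in("top","side")};pickle.dump(C,open("c5.pkl","wb"));cs=[C["top"],C["side"]]
    for cc in(cs,cs[:1],cs[1:]):
        b=min((fit(cc,cell,[*x0,1.02+d],rads=(3,2,1.5)) for d in(-.3,0,.3)),key=lambda f:f[1]);print(b[0],b[1],np.array(b[2],float))
E
python3 - <<'E'
from sqfit import *
log();sqfit([445,-230]);go((np.array([445,-230,180.]),down(1.02+np.pi)))
E
```

```text
q [ 0.88  0.64 -1.1   2.08  0.75  0.89  1.48]
[ 447.34 -231.69    1.02] 0.6282691588164042 [  nan   nan   nan   nan   nan  1.28 -0.15 -0.06 -0.34  0.15]
[ 483.47 -176.97    0.46] 0.5189869469281572 [ 0.12   nan   nan   nan -1.42]
[ 447.35 -231.6     1.02] 0.6273093632711302 [ 1.28 -0.17 -0.08 -0.33  0.19]
t 24.9 F [ 0.  -0.7 -0.9] gap 85.1 gf 0.0 pos [440.82 -98.76 259.74] rpy [-3.14  0.   -2.59]
[ 445. -230.  180.] turn [-0.0007, 0.0008, -0.1477] shift [0.2638, -0.4542, 0.3189] mm 154 deg 26.6
  return _methods._mean(a, axis=axis, dtype=dtype,
  ret = ret.dtype.type(ret / rcount)
```

```bash
python3 - <<'E'
from kin import *
go((np.array([447.2,-231.6,180.]),down(1.02+np.pi)))
E
```

```text
t 24.9 F [ 0.  -0.7 -0.9] gap 85.1 gf 0.0 pos [440.82 -98.76 259.74] rpy [-3.14  0.   -2.59]
[ 447.2 -231.6  180. ] turn [-0.0007, 0.0008, -0.1477] shift [0.2597, -0.4643, 0.3189] mm 155 deg 26.6
```

Request:
step_arm([
  [[0,0,-0.04],[0.065,-0.116,0.08],-1],
  [[0,0,-0.08],[0.13,-0.232,0.16],-1],
  [[0,0,-0.12],[0.195,-0.348,0.24],-1],
  [[0,0,-0.1477],[0.26,-0.464,0.319],-1],
  [[0,0,-0.1477],[0.26,-0.464,0.319],-1],
  [[0,0,-0.1477],[0.26,-0.464,0.319],-1],
  [[0,0,-0.1477],[0.26,-0.464,0.319],-1],
  [[0,0,-0.1477],[0.26,-0.464,0.319],-1],
])

```text
t: 25.7
tool_pos: [446.7, -232.3, 181.6]
ee_rot: [-3.136, 0.001, -2.124]
contact_force: [-0.5, -0.1, -0.6]
finger_gap: 85.3
finger_force: 0.0
```

```bash
python3 - <<'E'
from kin import *
go((np.array([447.2,-231.6,96.]),down(1.02+np.pi)))
E
```

```text
t 25.7 F [-0.5 -0.1 -0.6] gap 85.3 gf 0.0 pos [ 446.74 -232.31  181.57] rpy [-3.14  0.   -2.12]
[ 447.2 -231.6   96. ] turn [-0.0017, 0.0002, -0.0009] shift [-0.0032, 0.0017, 0.3423] mm 86 deg 0.3
```

Request:
step_arm([
  [[0,0,0],[-0.003,0.002,0.12],-1],
  [[0,0,0],[-0.003,0.002,0.24],-1],
  [[0,0,0],[-0.003,0.002,0.342],-1],
  [[0,0,0],[-0.003,0.002,0.342],-1],
  [[0,0,0],[-0.003,0.002,0.342],-1],
  [[0,0,0],[-0.003,0.002,0.342],-1],
  [[0,0,0],[-0.003,0.002,0.342],1],
  [[0,0,0],[-0.003,0.002,0.342],1],
])

```text
t: 26.5
tool_pos: [446.9, -233.0, 96.3]
ee_rot: [-3.136, 0.0, -2.126]
contact_force: [-0.7, -0.3, -0.1]
finger_gap: 59.0
finger_force: 0.0
```

Request:
step_arm([
  [[0,0,0],[0,0,0],1],
  [[0,0,0],[0,0,0],1],
  [[0,0,0],[0,0,0],1],
  [[0,0,0],[0,0,0],1],
  [[0,0,0],[0,0,0],1],
  [[0,0,0],[0,0,0],1],
  [[0,0,0],[0,0,0],1],
  [[0,0,0],[0,0,0],1],
], force=100)

```text
t: 27.3
tool_pos: [446.6, -232.9, 96.2]
ee_rot: [-3.137, -0.0, -2.126]
contact_force: [-2.1, -0.7, 7.8]
finger_gap: 33.5
finger_force: 100.4
```

```bash
cat >> kin.py <<'E'
def f4(h,k,tc,n,dv=0,du=0):
    t=seat(A+(42 if n=="r" else -42)+du,V+dv,2+h,tc);return t[0],t[1]@FL@R.from_euler('z',k*np.pi/2).as_matrix()
E
python3 - <<'E'
from kin import *
s,p,M=st();q=np.array(s["joint_positions"]);print(s["contact_force"])
T=[(p+[0,0,130.],M),f4(80,-1,p[2],"s")]
go(*T)
for x in T: q,e,a=sim(q,*x);print(q,e)
E
```

```text
[-2.15 -0.65  7.77]
t 27.3 F [-2.1 -0.7  7.8] gap 33.5 gf 100.4 pos [ 446.59 -232.86   96.16] rpy [-3.14 -0.   -2.13]
[ 446.6 -232.9  226.2] turn [0.0, 0.0, 0.0] shift [0.0001, -0.0026, -0.52] mm 130 deg 0.0
[516.1 -63.2 223.8] turn [0.1502, -0.0427, -0.1693] shift [-0.7231, 0.1187, -0.5115] mm 223 deg 41.5
[ 1.12  0.8  -1.14  1.98  0.91  0.98  2.1 ] 8.038873388460929e-14
[ 0.83  0.76 -1.16  2.29  1.75  0.7   1.53] 2.370488135399608e-13
```

Request:
step_arm([
  [[0,0,0],[0,0,-0.15],1],
  [[0,0,0],[0,0,-0.33],1],
  [[0,0,0],[0,0,-0.5],1],
  [[0.03,-0.009,-0.034],[-0.145,0.024,-0.51],1],
  [[0.06,-0.017,-0.068],[-0.29,0.048,-0.51],1],
  [[0.09,-0.026,-0.102],[-0.435,0.072,-0.51],1],
  [[0.12,-0.034,-0.136],[-0.58,0.096,-0.51],1],
  [[0.15,-0.043,-0.169],[-0.723,0.119,-0.51],1],
])

```text
t: 28.1
tool_pos: [514.4, -65.7, 223.2]
ee_rot: [-2.661, 0.002, -1.59]
contact_force: [1.3, -0.0, -2.0]
finger_gap: 33.5
finger_force: 100.1
```

Request:
step_arm([
  [[0,0,0],[0,0,0],1],
  [[0,0,0],[0,0,0],1],
  [[0,0,0],[0,0,0],1],
  [[0,0,0],[0,0,0],1],
  [[0,0,0],[0,0,0],1],
  [[0,0,0],[0,0,0],1],
  [[0,0,0],[0,0,0],1],
  [[0,0,0],[0,0,0],1],
])

```text
t: 28.9
tool_pos: [514.4, -67.8, 222.5]
ee_rot: [-2.665, 0.003, -1.596]
contact_force: [0.0, 0.5, -0.5]
finger_gap: 33.5
finger_force: 100.1
```

```bash
python3 - <<'E'
from kin import *
log();uvw();go(f4(30,-1,96.2,"s",-1.1),f4(16,-1,96.2,"s",-1.1),f4(0,-1,96.2,"s",-1.1))
E
```

```text
q [ 0.81  0.72 -1.08  2.29  1.75  0.63  1.53]
u,v,w -43.11 -103.72 177.76 force u,v,w [-0.2  0.5 -0.4]
t 28.9 F [ 0.   0.5 -0.5] gap 33.5 gf 100.1 pos [514.45 -67.81 222.55] rpy [-2.66  0.   -1.6 ]
[539.5 -64.6 179.7] turn [0.0038, -0.0012, -0.0043] shift [-0.0149, -0.0102, 0.1981] mm 50 deg 1.1
[546.1 -64.7 167.4] turn [0.0038, -0.0012, -0.0043] shift [-0.0151, -0.0109, 0.2541] mm 64 deg 1.1
[553.6 -64.7 153.2] turn [0.0038, -0.0012, -0.0043] shift [-0.0154, -0.0116, 0.3181] mm 80 deg 1.1
```

Request:
step_arm([
  [[0.0038,-0.001,-0.0043],[-0.015,-0.01,0.06],1],
  [[0.0038,-0.001,-0.0043],[-0.015,-0.01,0.13],1],
  [[0.0038,-0.001,-0.0043],[-0.015,-0.01,0.2],1],
  [[0.0038,-0.001,-0.0043],[-0.015,-0.011,0.25],1],
  [[0.0038,-0.001,-0.0043],[-0.015,-0.011,0.25],1],
  [[0.0038,-0.001,-0.0043],[-0.015,-0.011,0.25],1],
  [[0.0038,-0.001,-0.0043],[-0.015,-0.011,0.25],1],
  [[0.0038,-0.001,-0.0043],[-0.015,-0.011,0.25],1],
])

```text
t: 29.7
tool_pos: [545.7, -64.5, 169.0]
ee_rot: [-2.652, -0.001, -1.582]
contact_force: [0.6, 0.3, -1.3]
finger_gap: 33.8
finger_force: 100.1
```

```bash
python3 - <<'E'
from kin import *
uvw();go(f4(6,-1,96.2,"s",-1.1),f4(0,-1,96.2,"s",-1.1))
E
```

```text
u,v,w -40.73 -100.05 115.86 force u,v,w [-0.1  0.3 -1.4]
t 29.7 F [ 0.6  0.3 -1.3] gap 33.8 gf 100.1 pos [545.65 -64.5  169.01] rpy [-2.65 -0.   -1.58]
[550.8 -64.7 158.5] turn [-0.0003, -0.0002, 0.0003] shift [0.0006, 0.0015, 0.0466] mm 12 deg 0.1
[553.6 -64.7 153.2] turn [-0.0003, -0.0002, 0.0003] shift [0.0006, 0.0016, 0.0706] mm 18 deg 0.1
```

Request:
step_arm([
  [[0,0,0],[0,0.0015,0.01],1],
  [[0,0,0],[0,0.0015,0.02],1],
  [[0,0,0],[0,0.0015,0.03],1],
  [[0,0,0],[0,0.0015,0.038],1],
  [[0,0,0],[0,0.0015,0.046],1],
  [[0,0,0],[0,0.0015,0.046],1],
  [[0,0,0],[0,0.0015,0.046],1],
  [[0,0,0],[0,0.0015,0.046],1],
])

```text
t: 30.5
tool_pos: [550.7, -64.8, 157.8]
ee_rot: [-2.653, -0.001, -1.583]
contact_force: [0.0, -0.6, -1.6]
finger_gap: 33.5
finger_force: 100.1
```

```bash
python3 w.py
```

```text
u,v,w -41.53 -100.28 103.65 force u,v,w [-0.7 -0.6 -1.4]
t 30.5 tq [-0.6  -0.34 -0.06] gap 33.534630285827106 100.130535364151
```

It is going in freely. Seat it.

Request:
step_arm([
  [[0,0,0],[0,0,0.006],1],
  [[0,0,0],[0,0,0.012],1],
  [[0,0,0],[0,0,0.018],1],
  [[0,0,0],[0,0,0.024],1],
  [[0,0,0],[0,0,0.026],1],
  [[0,0,0],[0,0,0.026],1],
  [[0,0,0],[0,0,0.026],1],
  [[0,0,0],[0,0,0.026],1],
])

```text
t: 31.3
tool_pos: [553.7, -64.8, 152.4]
ee_rot: [-2.653, -0.001, -1.582]
contact_force: [-4.1, -3.6, 4.8]
finger_gap: 33.6
finger_force: 101.0
```

```bash
python3 w.py
```

```text
u,v,w -41.39 -100.3 97.37 force u,v,w [-1.3 -3.7  6.1]
t 31.3 tq [-0.56  0.04 -0.04] gap 33.58939603322468 100.98058104515076
```

Request:
step_arm([
  [[0,0,0],[0,0,0.026],-1],
  [[0,0,0],[0,0,0.022],-1],
  [[0,0,0],[0,0,0.022],-1],
  [[0,0,0],[0,0,0.022],-1],
  [[0,0,0],[0,0,-0.1],-1],
  [[0,0,0],[0,0,-0.25],-1],
  [[0,0,0],[0,0,-0.4],-1],
  [[0,0,0],[0,0,-0.48],-1],
])

```text
t: 32.1
tool_pos: [496.7, -63.0, 260.2]
ee_rot: [-2.651, -0.001, -1.58]
contact_force: [0.5, 0.2, -0.5]
finger_gap: 85.5
finger_force: 0.0
```

```bash
cat > plan5.py <<'E'
from kin import *
log();uvw();s,p,M=st();q0=np.array(s["joint_positions"])
C=pickle.load(open("c0.pkl","rb"))
for n in("flask","beaker"):  # bystander check from first side view, base on bench
    pass
RC=np.array([384.9,249.8])
mid=np.array([430,90,300.])
for Y in(2.6,-.54,2.6-2*np.pi):
    for ym in(0,):
        T=[(np.r_[RC,230],down(Y)),(np.r_[RC,96],down(Y)),(np.r_[RC,250],down(Y))]
        q=q0;o=[]
        for x in T: q,e,a=sim(q,*x);o.append(e);print(q,round(e,1))
        for k in(1,-1,0,2):
            qq=q;o=[]
            for h in(80,0): qq,e,a=sim(qq,*f4(h,k,96,"r"));o+= [np.round(qq,2),round(e,1)]
            print("  Y",Y,"k",k,o)
E
python3 plan5.py
```

```text
q [ 0.85  0.61 -1.12  2.31  1.64  0.56  1.61]
u,v,w -41.13 -99.12 219.35 force u,v,w [ 0.3  0.2 -0.7]
[ 0.    0.65 -0.97  2.09  0.77  0.8  -0.41] 0.0
[-0.18  0.85 -0.69  2.18  1.15  0.55 -0.74] 0.0
[ 0.03  0.62 -1.    2.07  0.72  0.84 -0.37] 0.0
  Y 2.6 k 1 [array([ 0.38,  0.51, -0.43,  2.09,  1.15,  0.23, -1.06]), np.float64(7.1), array([ 0.38,  0.68, -0.46,  2.04,  1.72,  0.25, -1.59]), np.float64(0.0)]
  Y 2.6 k -1 [array([ 0.81,  0.76, -1.18,  2.08,  1.49,  0.71,  1.85]), np.float64(0.0), array([ 0.72,  0.91, -1.08,  2.03,  1.69,  0.73,  1.74]), np.float64(0.0)]
  Y 2.6 k 0 [array([ 0.67,  0.62, -0.88,  2.08,  1.4 ,  0.47,  0.32]), np.float64(0.0), array([ 0.59,  0.78, -0.81,  2.04,  1.67,  0.5 ,  0.1 ]), np.float64(0.0)]
  Y 2.6 k 2 [array([ 0.41,  0.52, -0.47,  2.09,  1.2 ,  0.23, -2.67]), np.float64(0.8), array([ 0.57,  0.77, -0.78,  2.04,  1.67,  0.48, -2.94]), np.float64(0.0)]
[ 0.13  0.8  -1.25  2.09  0.94  1.    2.53] 0.2
[-0.    1.   -1.03  2.17  1.3   0.84  2.27] 0.0
[ 0.14  0.76 -1.25  2.07  0.88  1.    2.59] 1.3
  Y -0.54 k 1 [array([ 0.2 ,  0.45, -0.16,  2.1 ,  3.64, 
[... 763 characters left out ...]
5307179586 k 1 [array([ 0.38,  0.51, -0.43,  2.09,  1.15,  0.23, -1.06]), np.float64(7.1), array([ 0.38,  0.68, -0.46,  2.04,  1.72,  0.25, -1.59]), np.float64(0.0)]
  Y -3.683185307179586 k -1 [array([ 0.81,  0.76, -1.18,  2.08,  1.49,  0.71,  1.85]), np.float64(0.0), array([ 0.72,  0.91, -1.08,  2.03,  1.69,  0.73,  1.74]), np.float64(0.0)]
  Y -3.683185307179586 k 0 [array([ 0.67,  0.62, -0.88,  2.08,  1.4 ,  0.47,  0.32]), np.float64(0.0), array([ 0.59,  0.78, -0.81,  2.04,  1.67,  0.5 ,  0.1 ]), np.float64(0.0)]
  Y -3.683185307179586 k 2 [array([ 0.41,  0.52, -0.47,  2.09,  1.2 ,  0.23, -2.67]), np.float64(0.8), array([ 0.57,  0.77, -0.78,  2.04,  1.67,  0.48, -2.94]), np.float64(0.0)]
```

```bash
python3 - <<'E'
from kin import *
s,p,M=st();q0=np.array(s["joint_positions"])
RC=np.array([384.9,249.8])
for Y in(-.8,-.95):
    q=q0
    for x in [(np.array([420,100,270.]),down((Y-1.58)/2)),(np.r_[RC,230],down(Y)),(np.r_[RC,96],down(Y)),(np.r_[RC,250],down(Y)),f4(80,-1,96,"r"),f4(0,-1,96,"r")]:
        q,e,a=sim(q,*x);print(Y,q,round(e,1))
go((np.array([420,100,270.]),down(-1.24)),(np.r_[RC,230],down(-.9)))
# neighbours of round cell via top view cap/ring centroids
c=pickle.load(open("c0.pkl","rb"))["top"]
for px in((169,218),(203,234),(146,257),(167,275),(251,233)):
    o,d=ray(c,px);x=o+d*(42-o[2])/d[2];print(px,x[:2]-RC,np.linalg.norm(x[:2]-RC),np.degrees(np.arctan2(*(x[:2]-RC)[::-1])))
E
```

```text
-0.8 [ 0.51  0.67 -1.25  2.11  0.8   0.96  2.33] 0.4
-0.8 [ 0.12  0.78 -1.22  2.09  0.92  0.97  2.3 ] 0.0
-0.8 [-0.02  0.98 -0.99  2.17  1.28  0.81  2.02] 0.0
-0.8 [ 0.14  0.75 -1.25  2.07  0.88  1.    2.33] 0.0
-0.8 [ 0.71  0.65 -0.96  2.08  1.43  0.53  1.87] 0.0
-0.8 [ 0.63  0.81 -0.88  2.04  1.67  0.56  1.69] 0.0
-0.95 [ 0.51  0.67 -1.25  2.11  0.8   0.96  2.26] 0.4
-0.95 [ 0.11  0.77 -1.2   2.09  0.91  0.96  2.16] 0.0
-0.95 [-0.03  0.97 -0.97  2.17  1.28  0.79  1.88] 0.0
-0.95 [ 0.13  0.74 -1.23  2.07  0.87  0.99  2.2 ] 0.0
-0.95 [ 0.71  0.66 -0.97  2.08  1.43  0.54  1.87] 0.0
-0.95 [ 0.63  0.81 -0.89  2.04  1.67  0.56  1.69] 0.0
t 32.1 F [ 0.5  0.2 -0.5] gap 85.5 gf 0.0 pos [496.72 -63.01 260.2 ] rpy [-2.65 -0.   -1.58]
[420. 100. 270.] turn [-0.1546, -0.027, -0.106] shift [-0.6491, 0.2572, -0.1828] mm 180 deg 34.1
[384.9 249.8 230. ] turn [-0.1499, -0.0535, -0.212] shift [-1.2472, 0.461, -0.1112] mm 334 deg 47.7
(169, 218) [90.65 13.84] 91.70550876636761 8.681372886685251
(203, 234) [ 36.35 -89.4 ] 96.50587037661437 -67.87565295446684
(146, 257) [-25.37  83.59] 87.3524820652841 106.88249701968873
(167, 275) [-81.85  20.53] 84.38743859886422 165.91631937219398
(251, 233) [  32.58 -235.46] 237.69847199347126 -82.12180288356203
```

Request:
step_arm([
  [[-0.039,-0.007,-0.027],[-0.162,0.064,-0.046],-1],
  [[-0.077,-0.013,-0.053],[-0.325,0.128,-0.09],-1],
  [[-0.116,-0.02,-0.08],[-0.487,0.193,-0.137],-1],
  [[-0.155,-0.027,-0.106],[-0.649,0.257,-0.183],-1],
  [[-0.154,-0.034,-0.14],[-0.8,0.31,-0.16],-1],
  [[-0.152,-0.045,-0.17],[-0.97,0.37,-0.15],-1],
  [[-0.152,-0.045,-0.17],[-0.97,0.37,-0.15],-1],
  [[-0.152,-0.045,-0.17],[-0.97,0.37,-0.15],-1],
])

```text
t: 32.9
tool_pos: [400.2, 181.0, 247.6]
ee_rot: [-3.141, 0.008, -1.031]
contact_force: [-0.5, -0.0, 0.1]
finger_gap: 85.6
finger_force: 0.0
```

```bash
python3 - <<'E'
from kin import *
log();RC=np.array([384.9,249.8]);go((np.r_[RC,180],down(-.85)))
E
```

```text
q [ 0.28  0.69 -1.19  2.12  0.84  0.92  2.28]
t 32.9 F [-0.5 -0.   0.1] gap 85.6 gf 0.0 pos [400.16 181.04 247.57] rpy [-3.14  0.01 -1.03]
[384.9 249.8 180. ] turn [-0.0004, 0.0025, -0.0577] shift [-0.2652, -0.0888, 0.2724] mm 98 deg 10.4
```

Request:
step_arm([
  [[0,0.001,-0.03],[-0.13,-0.045,0.1],-1],
  [[0,0.0025,-0.0577],[-0.265,-0.089,0.2],-1],
  [[0,0.0025,-0.0577],[-0.265,-0.089,0.272],-1],
  [[0,0.0025,-0.0577],[-0.265,-0.089,0.272],-1],
  [[0,0.0025,-0.0577],[-0.265,-0.089,0.272],-1],
  [[0,0.0025,-0.0577],[-0.265,-0.089,0.272],-1],
  [[0,0.0025,-0.0577],[-0.265,-0.089,0.272],-1],
  [[0,0.0025,-0.0577],[-0.265,-0.089,0.272],-1],
])

```text
t: 33.7
tool_pos: [386.7, 247.9, 180.9]
ee_rot: [-3.139, -0.001, -0.855]
contact_force: [-0.5, 0.4, 0.2]
finger_gap: 85.4
finger_force: 0.0
```

```bash
python3 - <<'E'
from kin import *
RC=np.array([384.9,249.8]);go((np.r_[RC,96],down(-.85)))
E
```

```text
t 33.7 F [-0.5  0.4  0.2] gap 85.4 gf 0.0 pos [386.67 247.95 180.86] rpy [-3.14 -0.   -0.86]
[384.9 249.8  96. ] turn [-0.0008, -0.0005, -0.0017] shift [-0.0107, 0.0013, 0.3394] mm 85 deg 0.4
```

Request:
step_arm([
  [[0,0,0],[-0.0107,0.0013,0.12],-1],
  [[0,0,0],[-0.0107,0.0013,0.24],-1],
  [[0,0,0],[-0.0107,0.0013,0.34],-1],
  [[0,0,0],[-0.0107,0.0013,0.34],-1],
  [[0,0,0],[-0.0107,0.0013,0.34],-1],
  [[0,0,0],[-0.0107,0.0013,0.34],1],
  [[0,0,0],[-0.0107,0.0013,0.34],1],
  [[0,0,0],[-0.0107,0.0013,0.34],1],
], force=100)

```text
t: 34.5
tool_pos: [384.7, 250.6, 96.1]
ee_rot: [-3.138, -0.001, -0.854]
contact_force: [1.5, 0.7, 1.0]
finger_gap: 43.9
finger_force: 1.0
```

Request:
step_arm([
  [[0,0,0],[0,0,0],1],
  [[0,0,0],[0,0,0],1],
  [[0,0,0],[0,0,0],1],
  [[0,0,0],[0,0,0],1],
  [[0,0,0],[0,0,0],1],
  [[0,0,0],[0,0,0],1],
  [[0,0,0],[0,0,0],1],
  [[0,0,0],[0,0,0],1],
])

```text
t: 35.3
tool_pos: [384.6, 250.7, 96.8]
ee_rot: [-3.138, -0.002, -0.854]
contact_force: [-1.6, -2.0, 12.9]
finger_gap: 41.2
finger_force: 99.2
```

```bash
python3 - <<'E'
from kin import *
log();s,p,M=st();q=np.array(s["joint_positions"]);tc=p[2]
print("cell in tool",M.T@(np.array([384.9,249.8,tc])-p))
T=[(np.array([392,215,250.]),down(-.9)),f4(80,-1,tc,"r")]
go(*T)
for x in T: q,e,a=sim(q,*x);print(q,e)
E
```

```text
q [-0.05  0.94 -0.93  2.17  1.27  0.75  1.98]
cell in tool [0.83 0.37 0.  ]
t 35.3 F [-1.6 -2.  12.9] gap 41.2 gf 99.2 pos [384.63 250.67  96.77] rpy [-3.14 -0.   -0.85]
[392. 215. 250.] turn [-0.0011, -0.0006, 0.0147] shift [0.1282, 0.0693, -0.6129] mm 157 deg 2.7
[590.  -64.1 263.8] turn [0.1472, 0.0564, 0.2272] shift [1.49, 0.2057, -0.6659] mm 411 deg 49.8
[ 0.2   0.7  -1.2   2.1   0.84  0.94  2.34] 8.526512829121202e-14
[ 0.66  0.62 -0.87  2.08  1.4   0.47  1.89] 1.8198773652309366e-13
```

Request:
step_arm([
  [[0,0,0],[0,0,-0.15],1],
  [[0,0,0],[0,0,-0.33],1],
  [[0,0,0],[0,0,-0.5],1],
  [[0,0,0.015],[0.13,0.07,-0.61],1],
  [[0.035,0.015,0.06],[0.3,0.09,-0.63],1],
  [[0.07,0.028,0.11],[0.48,0.11,-0.64],1],
  [[0.1,0.04,0.155],[0.66,0.13,-0.65],1],
  [[0.12,0.045,0.18],[0.84,0.15,-0.66],1],
])

```text
t: 36.1
tool_pos: [494.2, 65.3, 261.3]
ee_rot: [-2.774, -0.035, -1.392]
contact_force: [2.2, -0.8, -1.4]
finger_gap: 40.5
finger_force: 101.3
```

```bash
python3 - <<'E'
from kin import *
log();go(f4(60,-1,96.6,"r",.6))
E
```

```text
q [ 0.44  0.52 -0.92  2.23  1.26  0.52  1.88]
t 36.1 F [ 2.2 -0.8 -1.4] gap 40.5 gf 101.3 pos [494.17  65.29 261.3 ] rpy [-2.77 -0.04 -1.39]
[599.4 -63.6 246. ] turn [0.0373, 0.015, 0.0597] shift [0.5795, -0.2719, 0.1923] mm 167 deg 13.0
```

Request:
step_arm([
  [[0.01,0.004,0.015],[0.145,-0.068,0.0],1],
  [[0.02,0.008,0.03],[0.29,-0.136,0.05],1],
  [[0.03,0.012,0.045],[0.435,-0.204,0.12],1],
  [[0.037,0.015,0.06],[0.58,-0.272,0.19],1],
  [[0.037,0.015,0.06],[0.58,-0.272,0.19],1],
  [[0.037,0.015,0.06],[0.58,-0.272,0.19],1],
  [[0.037,0.015,0.06],[0.58,-0.272,0.19],1],
  [[0.037,0.015,0.06],[0.58,-0.272,0.19],1],
])

```text
t: 36.9
tool_pos: [598.9, -59.7, 245.8]
ee_rot: [-2.658, -0.001, -1.576]
contact_force: [-0.8, 0.9, -0.6]
finger_gap: 41.0
finger_force: 101.3
```

```bash
python3 - <<'E'
from kin import *
uvw();go(f4(17,-1,96.6,"r",.6),f4(0,-1,96.6,"r",.6))
E
```

```text
u,v,w 42.23 -94.65 158.68 force u,v,w [-1.   0.9 -0.2]
t 36.9 F [-0.8  0.9 -0.6] gap 41.0 gf 101.3 pos [598.85 -59.72 245.76] rpy [-2.66 -0.   -1.58]
[619.6 -63.8 208. ] turn [0.0015, 0.0008, 0.002] shift [0.0158, -0.0034, 0.1723] mm 43 deg 0.5
[627.6 -63.9 193. ] turn [0.0015, 0.0008, 0.002] shift [0.016, -0.0037, 0.2403] mm 60 deg 0.5
```

Request:
step_arm([
  [[0.0015,0.0008,0.002],[0.012,-0.003,0.05],1],
  [[0.0015,0.0008,0.002],[0.012,-0.003,0.11],1],
  [[0.0015,0.0008,0.002],[0.012,-0.003,0.16],1],
  [[0.0015,0.0008,0.002],[0.012,-0.003,0.17],1],
  [[0.0015,0.0008,0.002],[0.012,-0.003,0.17],1],
  [[0.0015,0.0008,0.002],[0.012,-0.003,0.17],1],
  [[0.0015,0.0008,0.002],[0.012,-0.003,0.17],1],
  [[0.0015,0.0008,0.002],[0.012,-0.003,0.17],1],
])

```text
t: 37.7
tool_pos: [619.8, -64.3, 208.6]
ee_rot: [-2.652, -0.001, -1.585]
contact_force: [0.2, 0.4, -1.2]
finger_gap: 40.7
finger_force: 101.3
```

```bash
python3 - <<'E'
from kin import *
uvw();go(f4(17,-1,96.6,"r",.6),f4(6,-1,96.6,"r",.6),f4(0,-1,96.6,"r",.6))
E
```

```text
u,v,w 43.29 -99.02 116.03 force u,v,w [-0.4  0.4 -1.2]
t 37.7 F [ 0.2  0.4 -1.2] gap 40.7 gf 101.3 pos [619.76 -64.32 208.6 ] rpy [-2.65 -0.   -1.58]
[619.6 -63.8 208. ] turn [-0.0001, -0.0005, -0.0006] shift [-0.0021, 0.0015, 0.0017] mm 1 deg 0.1
[624.8 -63.9 198.3] turn [-0.0001, -0.0005, -0.0006] shift [-0.0021, 0.0016, 0.0457] mm 11 deg 0.1
[627.6 -63.9 193. ] turn [-0.0001, -0.0005, -0.0006] shift [-0.0022, 0.0016, 0.0697] mm 17 deg 0.1
```

Request:
step_arm([
  [[0,0,0],[-0.002,0.0016,0.01],1],
  [[0,0,0],[-0.002,0.0016,0.02],1],
  [[0,0,0],[-0.002,0.0016,0.03],1],
  [[0,0,0],[-0.002,0.0016,0.038],1],
  [[0,0,0],[-0.002,0.0016,0.045],1],
  [[0,0,0],[-0.002,0.0016,0.045],1],
  [[0,0,0],[-0.002,0.0016,0.045],1],
  [[0,0,0],[-0.002,0.0016,0.045],1],
])

```text
t: 38.5
tool_pos: [624.7, -63.9, 197.9]
ee_rot: [-2.653, -0.0, -1.585]
contact_force: [0.4, 0.5, -0.9]
finger_gap: 40.8
finger_force: 101.3
```

```bash
python3 w.py
```

```text
u,v,w 42.63 -98.5 104.3 force u,v,w [-0.1  0.5 -1. ]
t 38.5 tq [-0.59 -0.62  0.01] gap 40.797589312435015 101.34095907211304
```

Inside the nest with no force. Seat it, then release in the next call once confirmed.

Request:
step_arm([
  [[0,0,0],[0,0,0.006],1],
  [[0,0,0],[0,0,0.012],1],
  [[0,0,0],[0,0,0.018],1],
  [[0,0,0],[0,0,0.024],1],
  [[0,0,0],[0,0,0.028],1],
  [[0,0,0],[0,0,0.028],1],
  [[0,0,0],[0,0,0.028],1],
  [[0,0,0],[0,0,0.028],1],
])

```text
t: 39.3
tool_pos: [627.5, -64.0, 192.3]
ee_rot: [-2.653, -0.001, -1.585]
contact_force: [-7.2, -0.2, 8.9]
finger_gap: 40.9
finger_force: 103.1
```

```bash
python3 w.py
```

```text
u,v,w 42.51 -98.56 98.0 force u,v,w [-2.1 -0.3 11.2]
t 39.3 tq [-0.82 -0.49 -0.02] gap 40.89804430076685 103.14020276069641
```

Request:
step_arm([
  [[0,0,0],[0,0,0.024],-0.7],
  [[0,0,0],[0,0,0.022],-0.7],
  [[0,0,0],[0,0,0.022],-0.7],
  [[0,0,0],[0,0,0.022],-0.7],
  [[0,0,0],[0,0,0.022],-0.7],
  [[0,0,0],[0,0,-0.08],-0.7],
  [[0,0,0],[0,0,-0.2],-0.7],
  [[0,0,0],[0,0,-0.26],-0.7],
], force=40)

```text
t: 40.1
tool_pos: [597.2, -63.0, 250.9]
ee_rot: [-2.652, -0.001, -1.584]
contact_force: [0.5, -0.5, 0.3]
finger_gap: 72.4
finger_force: 0.0
```

```bash
cat > plan6.py <<'E'
from kin import *
uvw();s,p,M=st();q=np.array(s["joint_positions"]);print(q)
C=pickle.load(open("c0.pkl","rb"))
X,e=tri([C["top"],C["side"]],[(227.4,162.6),(202.9,182.7)])
o=meterpt(P,[0,0,0])[0];d=face().T@(X-o);k=np.array([d[0],-d[1],-d[2]]);print("knob uvw",k,e,"r",np.hypot(k[0]+67.5,k[1]-85),"th",np.arctan2(k[1]-85,k[0]+67.5))
th0=np.arctan2(k[1]-85,k[0]+67.5)
def kp(th,w): return tp(HINGE[0]+85*np.cos(th),HINGE[1]+85*np.sin(th),w)
T=[kp(th0,160),kp(th0,104)]+[kp(th0+(.304-th0)*f,104) for f in(.25,.5,.75,1)]+[kp(.304,190)]
go(*T[:2])
prev=T[1]
for x in T: q,e,a=sim(q,*x);print(q,round(e,2))
for x in T[2:]: print("from grasp pose shift",np.round(prev[1].T@(x[0]-prev[0])/250,4))
E
python3 plan6.py
```

```text
u,v,w 43.16 -97.94 163.96 force u,v,w [ 0.6 -0.5  0. ]
[ 0.58  0.61 -0.76  2.08  1.44  0.4   1.84]
knob uvw [ 8.45 40.45 57.72] [np.float64(4.553047544840045), np.float64(4.553047544840006)] r 88.04898740818614 th -0.5305410815959908
t 40.1 F [ 0.5 -0.5  0.3] gap 72.4 gf 0.0 pos [597.16 -62.99 250.86] rpy [-2.65 -0.   -1.58]
[567.7  77.3 229.8] turn [-0.0006, 0.0, 0.4996] shift [-0.5596, 0.1501, 0.0149] mm 145 deg 89.9
[593.9  77.  180.4] turn [-0.0006, 0.0, 0.4996] shift [-0.5599, 0.1504, 0.2389] mm 157 deg 89.9
[ 0.32  0.66 -0.84  2.16  1.63  0.61 -0.2 ] 0.0
[ 0.3   0.78 -0.81  2.12  1.78  0.65 -0.29] 0.0
[ 0.27  0.78 -0.81  2.1   1.74  0.66 -0.27] 0.0
[ 0.24  0.78 -0.81  2.08  1.71  0.67 -0.27] 0.0
[ 0.2   0.79 -0.82  2.07  1.7   0.69 -0.28] 0.0
[ 0.17  0.8  -0.82  2.06  1.69  0.71 -0.3 ] 0.0
[ 0.21  0.62 -0.89  2.1   1.47  0.69 -0.16] 0.0
from grasp pose shift [-0.03  0.06  0.  ]
from grasp pose shift [-0.04  0.13  0.  ]
from grasp pose shift [-0.05  0.2   0.  ]
from grasp pose shift [-0.03  0.27  0.  ]
from grasp pose shift [-0.03  0.27 -0.34]
```

Request:
step_arm([
  [[0,0,0.045],[-0.068,0.02,0.002],-0.7],
  [[0,0,0.09],[-0.136,0.04,0.004],-0.7],
  [[0,0,0.135],[-0.204,0.06,0.006],-0.7],
  [[0,0,0.18],[-0.272,0.08,0.008],-0.7],
  [[0,0,0.225],[-0.34,0.1,0.01],-0.7],
  [[0,0,0.27],[-0.408,0.12,0.012],-0.7],
  [[0,0,0.315],[-0.477,0.14,0.014],-0.7],
  [[0,0,0.36],[-0.545,0.159,0.015],-0.7],
])

```text
t: 40.9
tool_pos: [565.9, 74.0, 227.2]
ee_rot: [-2.921, 0.44, -2.672]
contact_force: [-0.9, -0.5, 0.8]
finger_gap: 72.8
finger_force: 0.0
```

Request:
step_arm([
  [[0,0,0.045],[0,0,0],-0.7],
  [[0,0,0.09],[0,0,0],-0.7],
  [[0,0,0.14],[0,0,0],-0.7],
  [[0,0,0.14],[0,0,0],-0.7],
  [[0,0,0.14],[0,0,0.07],-0.7],
  [[0,0,0.14],[0,0,0.14],-0.7],
  [[0,0,0.14],[0,0,0.212],-0.7],
  [[0,0,0.14],[0,0,0.212],-0.7],
])

```text
t: 41.7
tool_pos: [590.9, 72.2, 178.5]
ee_rot: [-3.14, 0.486, 3.13]
contact_force: [-0.5, -0.0, -0.2]
finger_gap: 72.4
finger_force: 0.0
```

Request:
step_arm([
  [[0,0,0],[0,0,0],-0.7],
  [[0,0,0],[0,0,0],1],
  [[0,0,0],[0,0,0],1],
  [[0,0,0],[0,0,0],1],
  [[0,0,0],[0,0,0],1],
  [[0,0,0],[0,0,0],1],
  [[0,0,0],[0,0,0],1],
  [[0,0,0],[0,0,0],1],
], force=30)

```text
t: 42.5
tool_pos: [591.2, 72.5, 180.9]
ee_rot: [-3.14, 0.49, 3.128]
contact_force: [-1.8, -2.0, 6.7]
finger_gap: 17.0
finger_force: 30.2
```

```bash
python3 - <<'E'
from kin import *
log();uvw();s,p,M=st();d=face().T@(p-meterpt(P,[0,0,0])[0]);u,v=d[0],-d[1]
th=np.arcsin((v-85)/85);print("gap",s["finger_gap"],"lever th from v",th,"expected knob u",-67.5+85*np.cos(th),"tcp u",u)
def kp(th,w): return tp(HINGE[0]+85*np.cos(th),HINGE[1]+85*np.sin(th),w)
du=u-(-67.5+85*np.cos(th))
ths=th+(.304-th)*np.arange(1,7)/6
for t in ths:
    x=kp(t,d[2]*-1)[0]+0*M[:,0];print(np.round(M.T@(x-p)/250,4).tolist())
E
```

```text
q [ 0.32  0.78 -0.83  2.13  1.79  0.66 -0.29]
u,v,w 3.7 37.43 105.69 force u,v,w [ 1.5 -2.   6.8]
gap 16.966353184578406 lever th from v -0.5939759078475757 expected knob u 2.9413765526219606 tcp u 3.7038443717406735
[-0.0221, 0.0442, -0.0001]
[-0.0403, 0.0916, -0.0002]
[-0.0513, 0.1413, -0.0003]
[-0.0548, 0.192, -0.0004]
[-0.0506, 0.2427, -0.0005]
[-0.039, 0.2921, -0.0007]
```

Request:
step_arm([
  [[0,0,0],[-0.022,0.044,-0.004],1],
  [[0,0,0],[-0.04,0.092,-0.004],1],
  [[0,0,0],[-0.051,0.141,-0.004],1],
  [[0,0,0],[-0.055,0.192,-0.004],1],
  [[0,0,0],[-0.051,0.243,-0.004],1],
  [[0,0,0],[-0.039,0.292,-0.004],1],
  [[0,0,0],[-0.039,0.292,-0.004],1],
  [[0,0,0],[-0.039,0.292,-0.004],1],
])

```text
t: 43.3
tool_pos: [602.8, 146.1, 187.1]
ee_rot: [-3.141, 0.494, 3.128]
contact_force: [7.2, 0.7, 0.3]
finger_gap: 16.9
finger_force: 29.9
```

Request:
step_arm([
  [[0,0,0],[0,0,0],1],
  [[0,0,0],[0,0,0],1],
  [[0,0,0],[0,0,0],1],
  [[0,0,0],[0,0,0],1],
  [[0,0,0],[0,0,0],1],
  [[0,0,0],[0,0,0],1],
  [[0,0,0],[0,0,0],1],
  [[0,0,0],[0,0,0],1],
])

```text
t: 44.1
tool_pos: [602.8, 145.9, 187.1]
ee_rot: [-3.142, 0.494, 3.128]
contact_force: [7.3, 0.1, 0.2]
finger_gap: 16.9
finger_force: 29.9
```

```bash
python3 - <<'E'
from kin import *
uvw();s,p,M=st();d=face().T@(p-meterpt(P,[0,0,0])[0]);u,v=d[0],-d[1]
# knob centre slides in u along the pads: angle from v only
th=np.arcsin((v-85)/85);print("gap",s["finger_gap"],"th from v",th,"u",u,"knob u",-67.5+85*np.cos(th),"dv to .304",85+85*np.sin(.304)-v)
# flag (w 0..13, r 98..118) in first pictures: darkness-weighted angle at w=8
C=pickle.load(open("c0.pkl","rb"))
for n in C:
    g=C[n]["pixels"].astype(np.float32).mean(2)
    for w in(0,6.5,13):
        th=np.arange(.1,.5,.004);acc=0
        for r in np.arange(101,116,2.):
            q=projN(C[n],meterpt(P,np.c_[HINGE[0]+r*np.cos(th),HINGE[1]+r*np.sin(th),np.full(len(th),w)]))
            val=map_coordinates(g,[q[:,1],q[:,0]],order=1);acc=acc+np.clip(np.median(val)-val-8,0,None)
        i=acc.argmax();k=slice(max(0,i-18),i+19);print(n,w,"flag th",(acc[k]*th[k]).sum()/acc[k].sum())
E
```

```text
u,v,w 16.12 111.05 106.14 force u,v,w [ 6.6  0.2 -3.3]
gap 16.871830557635906 th from v 0.31143008092787783 u 16.123302063465896 knob u 13.411188702208904 dv to .304 -0.6018900866509256
side 0 flag th 0.2810775383590448
side 6.5 flag th 0.3115136942728156
side 13 flag th 0.34144767590176445
top 0 flag th 0.31761332478702636
top 6.5 flag th 0.30840972259008265
top 13 flag th 0.2992245243174025
```

Request:
step_arm([
  [[0,0,0],[0.005,0,0],1],
  [[0,0,0],[0.01,0,0],1],
  [[0,0,0],[0.01,0,0],1],
  [[0,0,0],[0.01,0,0],-0.5],
  [[0,0,0],[0.01,0,0],-0.5],
  [[0,0,0],[0.01,0,0],-0.5],
  [[0,0,0],[0.01,0,-0.12],-0.5],
  [[0,0,0],[0.01,0,-0.28],-0.5],
])

```text
t: 44.9
tool_pos: [563.8, 145.6, 244.8]
ee_rot: [-3.141, 0.484, 3.127]
contact_force: [-0.3, -0.2, 1.2]
finger_gap: 64.0
finger_force: 0.0
```

Request:
step_arm([
  [[0,0,0],[0,0,-0.1],-0.5],
  [[0,0,0],[0.05,0.05,-0.2],-0.5],
  [[0,0,0],[0.15,0.1,-0.3],-0.5],
  [[0,0,0],[0.25,0.2,-0.4],-0.5],
  [[0,0,0],[0.35,0.3,-0.5],-0.5],
  [[0,0,0],[0.4,0.4,-0.5],-0.5],
  [[0,0,0],[0.4,0.4,-0.5],-0.5],
  [[0,0,0],[0.4,0.4,-0.5],-0.5],
])

```text
t: 45.7
tool_pos: [418.9, 248.5, 309.5]
ee_rot: [-3.14, 0.488, 3.13]
contact_force: [-0.5, -0.5, -1.0]
finger_gap: 64.1
finger_force: 0.0
```

```bash
python3 - <<'E'
from kin import *
s,p,M=st();print("t",s["t"],p,s["contact_force"])
C={n:shot(n) for n in("top","side")}
im=[]
for n in C:
    c=projN(C[n],meterpt(P,[0,0,20]))[0];k=400/150
    Aff=np.float32([[k,0,200-c[0]*k],[0,k,200-c[1]*k]])
    im.append(cv2.warpAffine(C[n]["pixels"],Aff,(400,400),flags=cv2.INTER_CUBIC)[:,:,::-1])
    g=C[n]["pixels"].astype(np.float32).mean(2)
    for nm,w,rs in(("arm",12,np.arange(35,70,3.)),("flag",6.5,np.arange(101,116,2.)),("knob",45,np.arange(80,90,2.))):
        th=np.arange(-.1,.7,.004);acc=0
        for r in rs:
            q=projN(C[n],meterpt(P,np.c_[HINGE[0]+r*np.cos(th),HINGE[1]+r*np.sin(th),np.full(len(th),w)]))
            val=map_coordinates(g,[q[:,1],q[:,0]],order=1);acc=acc+np.clip(np.percentile(val,80)-val-25,0,None)
        i=acc.argmax();kk=slice(max(0,i-50),i+51);print(n,nm,(acc[kk]*th[kk]).sum()/acc[kk].sum())
cv2.imwrite("pics/final.png",np.hstack(im))
E
```

```text
t 45.7 [418.91 248.46 309.51] [-0.47 -0.5  -1.04]
top arm 0.30566896281977496
top flag 0.30839395936064146
top knob 0.27539943939937855
side arm 0.310698413695165
side flag 0.3101988802673712
side knob 0.45356441329379016
```

View pics/final.png

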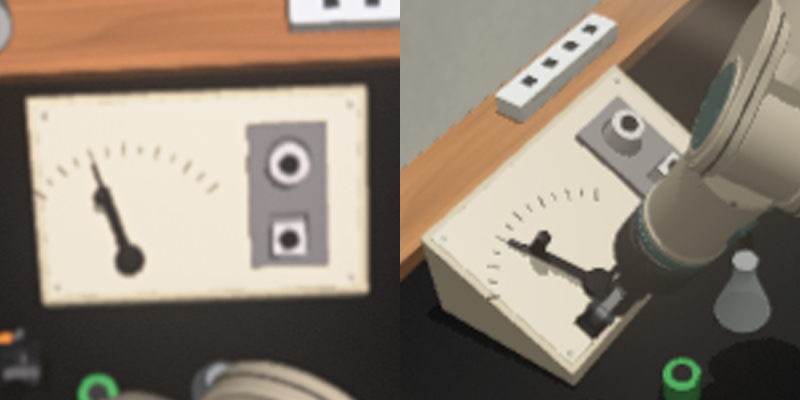

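The picture shows both cells standing squarely in their nests: round at top-view (290,163), square at (290,240). The lever lies on the pointer: the arm measures 0.306 to 0.311 rad and the flag 0.308 to 0.310 rad, unmoved. The gripper is clear, so I hand in.

```bash
python3 -c "
from cell import ctrl
print(ctrl.close_job())"
```

```text
the job is handed in; nothing more can be done
None
```

I handed the job in at about 46 s: both cells are seated in their nests, then the lever was set to the unmoved pointer (about 0.31 rad) and released; the square cell needed a second grip to go in, the surrounding glassware was not re-measured at the end, and no verdict came back.

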